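# Uncap a coolant manifold and nest its transit caps

## Task

The coolant manifold is to be fitted: with the forked puller hooked under their flanges, pull every black push-on cap straight up off its hose spigot until it pops free, keeping your fingers off any cap that is still home. Then nest the caps inside one another, mouth down and in size order with the smallest innermost, as one set in the blue returns tray, and stand the puller upright back on the bench. Leave the jar, the box and the tin alone.

Things in the scene. Friction and masses are not known exactly. Their poses are not given: they have to be found in the camera images.
- manifold: cast aluminium coolant manifold fixed to the bench: bar 62 mm wide (x), 330 mm long (y), flat top 70 mm above the bench, on feet 110 mm wide. Origin: centre of its underside, on the bench; z up. Four upright hose spigots stand on its top in a row along its y (x = 0), 74 mm apart, in any order; its -x and +x sides are free to come at them.
- puller: steel cap puller, 0.3 kg, standing on its flat forked foot. Origin: underside of the foot, straight below the grip; z up, tines point to +x. Foot 5 mm thick, x -73 to +55 mm, 87 mm wide over the tine tips, tines 12 mm wide. A back plate (x -73 to -63) rises to an arm whose underside is 64 mm above the foot's underside.
- puller_grip (a point): middle of the puller's rubber-clad grip, 92 mm above the foot's underside: a block 44 mm along the puller's x, 18 mm across its y (pinch it across y), from 74 to 110 mm above the foot's underside. Same axes as the puller.
- puller_slot (a point): in the puller's V-shaped slot, top face of the foot, at puller x = -33 mm, where cap size 1 is lifted; same axes. The slot opens to +x: 24 mm wide here, 62 mm at the tine tips, closed 14 mm behind. Slid in with a spigot's axis 0, 21, 42 or 63 mm ahead of this point (+x; size 1, 2, 3, 4), it clears that spigot by 2 mm each side and lies 6 mm under the cap's flange.
- tray: loose shallow tray of blue plastic, 190 mm (x) by 170 mm (y), walls 28 mm high and 4 mm thick, inner floor 4 mm above its underside, 0.6 kg. Origin: centre of its underside.
- cap1: black push-on cap, size 1 of 4 (1 smallest), may be absent: a cup, mouth down, 30 mm high; wall 26 mm outside, 21 inside; bevelled top 6 mm thick; flange at the mouth 36 wide, 4 thick, 22 mm above the manifold's top when home. Origin: centre of the mouth; z to the top. A bead on the spigot grips it: a straight pull of 5 to 15 N frees it within 10 mm.
- cap2: black push-on cap, size 2 of 4 (1 smallest), may be absent: a cup, mouth down, 33.5 mm high; wall 35 mm outside, 30 inside; bevelled top 6 mm thick; flange at the mouth 45 wide, 4 thick, 22 mm above the manifold's top when home. Origin: centre of the mouth; z to the top. Once pulled free and let down gently, a cap rests loose on the bead, 9 mm above home, to be lifted off by hand.
- cap3: black push-on cap, size 3 of 4 (1 smallest), may be absent: a cup, mouth down, 37 mm high; wall 44 mm outside, 39 inside; bevelled top 6 mm thick; flange at the mouth 54 wide, 4 thick, 22 mm above the manifold's top when home. Origin: centre of the mouth; z to the top. Nested, a cap sits with its flange on the next smaller one's, 4 mm higher (1.5 mm play all round).
- cap4: black push-on cap, size 4 of 4 (1 smallest), may be absent: a cup, mouth down, 40.5 mm high; wall 53 mm outside, 48 inside; bevelled top 6 mm thick; flange at the mouth 63 wide, 4 thick, 22 mm above the manifold's top when home. Origin: centre of the mouth; z to the top. Over a cap two sizes smaller, a cap may come right down to its level.
- spigot1: aluminium hose spigot for cap1, fixed upright on the manifold: tube 19 mm in diameter, 46 mm high. Origin: centre of its foot on the manifold's top; z up.
- spigot2: aluminium hose spigot for cap2, fixed upright on the manifold: tube 28 mm in diameter, 49.5 mm high. Origin: centre of its foot on the manifold's top; z up.
- spigot3: aluminium hose spigot for cap3, fixed upright on the manifold: tube 37 mm in diameter, 53 mm high. Origin: centre of its foot on the manifold's top; z up.
- spigot4: aluminium hose spigot for cap4, fixed upright on the manifold: tube 46 mm in diameter, 56.5 mm high. Origin: centre of its foot on the manifold's top; z up.
- jar: bystander: clear jar with a lid, 68 mm in diameter, 95 mm high. Origin: centre of its underside.
- fuse_box: bystander: small cardboard box, 70 x 110 x 35 mm. Origin: centre of its underside.
- paint_tin: bystander: metal tin, 84 mm in diameter, 85 mm high. Origin: centre of its underside.
There are look-alikes about, which are no part of the job. What is shaped like the cap4 but pink is not meant.

How it is judged:
By the outcome, as a careful person would: the job done as asked, in the order asked, and still so for the second after the job is handed in, with the robot touching nothing.
Of cap1, cap2, cap3, cap4 only 3 to 4 are there at a start; the rules pass over those that are not, and their reading is None.
At some moment in a run one of puller, tray may be knocked a few centimetres aside while the robot is not near it.
It also fails if it takes over 210 s, if anything falls off the work surface, if the arm or the gripper's body presses on something with over 40 N, if the wrist force passes 120 N, or if a joint passes its speed limit or range.

## Robot

A 6-joint arm with a two-finger parallel gripper is mounted at the origin on the work surface. World frame = base frame: x ahead of the robot, y to its left, z up, the work surface at z = 0. Lengths are in m, angles in rad, forces in N, time in s.
With the tool pointing down it reaches from about 0.35 to 0.975 m from the base axis. Payload 4.9 kg.
Tool frame: the origin (TCP) lies at the very end of the fingers, on their centre line; the grasp point (between the pads) lies 19 mm behind it; z points along the fingers, x is the direction in which the jaws open and shut, and the axes are right-handed (so a half turn about z gives the same grasp; the last joint's range is limited). The gripper opens to 85 mm and grips with 20 to 120 N. Pads are 22 mm wide; open, the fingers measure 114 mm over their backs; the gripper's body (76 mm by 85 mm) begins 54 mm behind the grasp point. The pads swing forward as they close: fully open they stand 13 mm farther back than shut.
Start: joints at [-1.416, 0.053, 1.613, -0, 1.476, -0.119], TCP at [0.169, -0.602, 0.231] pointing down, gripper open.
Joint ranges: [-3.01, 3.01], [-1.01, 2.22], [0.06, 2.58], [-1.02, 4.17], [0.09, 2.62], [-3.14, 3.14]. Speed limits (rad/s): [2.57, 2.57, 3.14, 3.14, 3.14, 3.14].

## Interface

Orientations are given as a rotation vector (axis times angle).
In Python, from station import readout, viewer, ctrl, nets gives the robot as it stands. The module is installed in compiled form; this text tells all that it offers.
- The arm moves only by the tool step_arm, never from a script. Its argument "moves" is a list that holds one entry, the list of rows, each a list of 4 numbers: the shift along the world's x, y, z in cm, then the turn about the world's z in rad. In form: [[[dx, dy, dz, yaw], ...]]. A call has 1 to 10 rows; each row shifts and turns the commanded pose from where the row before left it; what a row does not reach is not made up. A row lasts 1/12 s, in which the tool goes at most 41.7 mm and 7.16 degrees, less where a joint would pass 70% of its speed; a pose out of reach is approached as far as the arm can. A call is refused whole if a number of a shift passes 4.17 or a number of a turn 0.125, either way. A call with a gripper value outside its range is refused whole. "grip" is the closure, from 0 (fully open) to 1 (shut), set as the call begins (left out, the last holds). The fingers move at their own pace and stop on an object; "squeeze" is the grip in N (left out, the last holds). Time passes only in rows, so rows that do not move let the fingers close. It gives the time, the measured TCP pose, the force and the opening at its end, in the units of the state.
- readout.get_obs(): the state, without advancing time (a new reading comes with each control period).
- viewer.get_image(name): name is "scene" or "side" or "wrist"; returns the picture (480x640x3 uint8, blue, green, red); there is no depth.
- viewer.calibration(name): a dict with "camera_matrix" (3x3 intrinsics, pixels), "R" (3x3) and "t" (3): a world point X has camera coordinates R X + t. Camera axes: x right, y down, z forward; pixel columns grow to the right and rows downward; lengths in m; the calibration is good to about 2 mm. A picture is of the moment at which its call begins: read the wrist's pose just before it. calibration takes no time and is no camera call; for the wrist camera it gives the pose at the moment of the call.
- ctrl.finish_job(): hands the job in, once; it reports no verdict.
Trained networks look in the newest picture that a camera, given by its name, has taken for a name from the list of things; names that differ only in an ending like _2 or _b are one class to them, and where a whole thing is asked for, a point or a joint stands for the part that bears it (a point fixed in the world has none). Each returns a list of dicts, best first, with "confidence" (0 to 1); they miss things now and then, are a little off and sometimes report something else, mostly with a low value. They report only what shows in the picture. A call takes as long as a camera call. They do not tell look-alikes from the thing itself.
- nets.masks_of(camera, thing): "region" (480x640 bool, what is visible of it) and "box" ([left, top, right, bottom] in pixels, round what is visible of it).
- nets.pinpoint(camera, thing): "at" ([column, row] in pixels: a listed point, or the origin of a listed thing).
The state is a dict: "t": time; "q": joint angles; "dq": joint speeds; "effort": joint torques, N m; "tool_pos": TCP position; "tool_rot": TCP orientation; "contact_force": force on the tool from outside, world axes, zero at the start; "wrist_torque": the same for the moment, N m; "opening": finger opening in m.
Only numpy, scipy, OpenCV 4.12 (cv2) and the standard library are available. Lean on these libraries where they do the work, as an engineer would, in place of code of your own. Each camera call takes 0.05 s, during which the arm holds its last target. There are 200 camera calls.

## Working session

There is one attempt and no reset: what is moved stays moved. The work goes in short steps, Python scripts to look and compute and a tool call to move; the robot and the scene stay as the last step left them, time stands still between calls to the robot, and variables do not carry over. Pictures are saved under pics/ and viewed, about 12 in all and at most 16, crops included, and the job is handed in when it is done.

Besides the shell and the picture viewer there is one more tool, called as name([rows], argument=value, ...), one row to a line, values as JSON. step_arm: Moves the arm, as the interface text tells. Its arguments: {"type":"object","properties":{"moves":{"type":"array","items":{"type":"array","items":{"type":"array","items":{"type":"number"}}}},"grip":{"type":"number"},"squeeze":{"type":"number"}},"required":["moves"]}

```bash
mkdir -p pics; cat > h.py <<'E'
import numpy as np,cv2
from station import readout,viewer,ctrl,nets
def ray(cam,px,z,cal=None):
    c=cal or viewer.calibration(cam);K=np.array(c["camera_matrix"]);R=np.array(c["R"]);t=np.array(c["t"])
    d=R.T@np.linalg.inv(K)@np.array([px[0],px[1],1.]);o=-R.T@t
    return o+d*(z-o[2])/d[2]
def proj(cam,X,cal=None):
    c=cal or viewer.calibration(cam);p=np.array(c["camera_matrix"])@(np.array(c["R"])@np.array(X)+np.array(c["t"]))
    return p[:2]/p[2]
E
python3 - <<'E'
from h import *
a=viewer.get_image("scene");cv2.imwrite("pics/scene1.png",a)
Z={"puller":0,"puller_grip":.092,"puller_slot":.005,"tray":0,"manifold":0,"cap1":.092,"cap2":.092,"cap3":.092,"cap4":.092,"spigot1":.07,"spigot2":.07,"spigot3":.07,"spigot4":.07,"jar":0,"fuse_box":0,"paint_tin":0}
b=viewer.get_image("side");cv2.imwrite("pics/side1.png",b)
for c in("scene","side"):
  for n,z in Z.items():
    for d in nets.pinpoint(c,n)[:3]:
        if d["confidence"]>.2: print(c,n,round(d["confidence"],2),np.round(d["at"],0),np.round(ray(c,d["at"],z),3))
print(readout.get_obs()["t"])
E
```

```text
scene puller 0.8 [382. 179.] [0.446 0.349 0.   ]
scene puller_grip 0.66 [292. 235.] [ 0.529 -0.021  0.092]
scene puller_grip 0.64 [383. 150.] [0.446 0.346 0.092]
scene puller_grip 0.27 [290. 247.] [ 0.553 -0.047  0.092]
scene puller_slot 0.69 [372. 169.] [0.403 0.356 0.005]
scene tray 0.73 [157. 321.] [ 0.459 -0.331  0.   ]
scene manifold 0.8 [302. 259.] [0.527 0.006 0.   ]
scene cap1 0.91 [266. 256.] [ 0.54  -0.101  0.092]
scene cap1 0.76 [311. 220.] [0.521 0.042 0.092]
scene cap1 0.72 [335. 202.] [0.51  0.122 0.092]
scene cap2 0.91 [266. 256.] [ 0.54  -0.101  0.092]
scene cap2 0.76 [311. 220.] [0.521 0.042 0.092]
scene cap2 0.72 [335. 202.] [0.51  0.122 0.092]
scene cap3 0.91 [266. 256.] [ 0.54  -0.101  0.092]
scene cap3 0.76 [311. 220.] [0.521 0.042 0.092]
scene cap3 0.72 [335. 202.] [0.51  0.122 0.092]
scene cap4 0.91 [266. 256.] [ 0.54  -0.101  0.092]
scene cap4 0.76 [311. 220.] [0.521 0.042 0.092]
scene cap4 0.72 [335. 202.] [0.51  0.122 0.092]
scene spigot1 0.65 [338. 210.] [0.516 0.125 0.07 ]
scene spigot1 0.61 [262. 261.] [ 0.527 -0.102  0.07 ]
scene spigot1 0.6 [316. 226.] 
[... 1742 characters left out ...]
3 [316. 266.] [0.525 0.044 0.07 ]
side spigot1 0.51 [345. 225.] [ 0.53  -0.106  0.07 ]
side spigot2 0.55 [306. 292.] [0.507 0.12  0.07 ]
side spigot2 0.53 [316. 266.] [0.525 0.044 0.07 ]
side spigot2 0.51 [345. 225.] [ 0.53  -0.106  0.07 ]
side spigot3 0.55 [306. 292.] [0.507 0.12  0.07 ]
side spigot3 0.53 [316. 266.] [0.525 0.044 0.07 ]
side spigot3 0.51 [345. 225.] [ 0.53  -0.106  0.07 ]
side spigot4 0.55 [306. 292.] [0.507 0.12  0.07 ]
side spigot4 0.53 [316. 266.] [0.525 0.044 0.07 ]
side spigot4 0.51 [345. 225.] [ 0.53  -0.106  0.07 ]
side jar 0.8 [210. 291.] [0.723 0.168 0.   ]
side fuse_box 0.64 [297. 201.] [ 0.719 -0.203  0.   ]
side paint_tin 0.72 [176. 343.] [0.699 0.311 0.   ]
1.7
```

```bash
python3 -c "
from h import *
for c in('scene','side'):
  k=viewer.calibration(c);R=np.array(k['R']);print(c,-R.T@np.array(k['t']),R[2],k['camera_matrix'][0][0])"
```

```text
scene [ 1.2950047  -0.61707216  0.98981538] [-0.54922907  0.46987748 -0.69105903] 620.5742508339985
side [0.19629443 0.67803712 0.81388499] [ 0.33663337 -0.64444984 -0.68655835] 481.58893767258735
```

View pics/scene1.png

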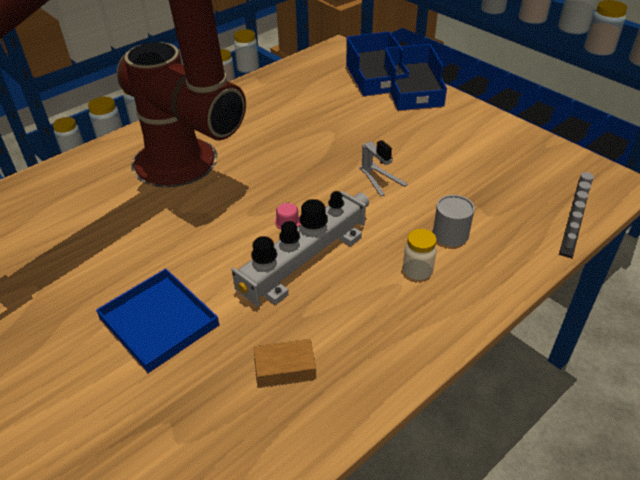

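View pics/side1.png

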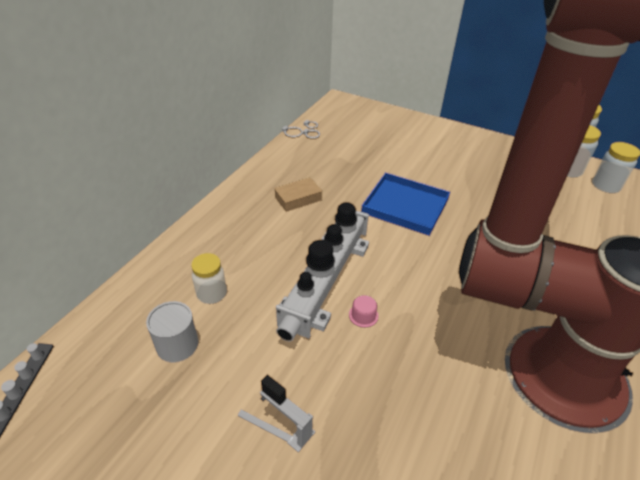

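The scene shows four black caps on the manifold, in order of rising y: cap3 (264,250), cap2 (289,233), cap4 (313,214) and cap1 (336,201). The pink cup at (287,215) is the look-alike. The puller is at (380,160) with its tines towards +x, and the tray is at (157,320). I'll move towards the puller.

step_arm([
  [[2.6, 3, 0.8, 0], [2.6, 3, 0.8, 0], [2.6, 3, 0.8, 0], [2.6, 3, 0.8, 0], [2.6, 3, 0.8, 0], [2.6, 3, 0.8, 0], [2.6, 3, 0.8, 0], [2.6, 3, 0.8, 0], [2.6, 3, 0.8, 0], [2.6, 3, 0.8, 0]],
], grip=0)

```text
t: 2.53
tool_pos: [0.4299, -0.3, 0.312]
tool_rot: [2.504, -1.898, 0.001]
contact_force: [0.4, -0.2, -0.1]
opening: 0.0856
```

step_arm([
  [[0.8, 3.5, 0, 0], [0.8, 3.5, 0, 0], [0.8, 3.5, 0, 0], [0.8, 3.5, 0, 0], [0.8, 3.5, 0, 0], [0, 3.5, 0, 0], [0, 3.5, 0, 0], [0, 0, 0, 0], [0, 0, 0, 0], [0, 0, 0, 0]],
])

```text
t: 3.37
tool_pos: [0.469, -0.057, 0.3114]
tool_rot: [2.504, -1.897, 0.001]
contact_force: [0.6, -1.0, -0.5]
opening: 0.0854
```

```bash
python3 - <<'E'
from h import *
from scipy.spatial.transform import Rotation as Ro
o=readout.get_obs();print(o["t"],o["tool_pos"],o["tool_rot"],o["q"]);print(Ro.from_rotvec(o["tool_rot"]).as_matrix().round(3))
c=viewer.calibration("wrist");R=np.array(c["R"]);print(-R.T@np.array(c["t"]),R,c["camera_matrix"])
a=viewer.get_image("wrist");cv2.imwrite("pics/w1.png",a)
for n,z in {"puller":0,"puller_grip":.092,"manifold":0,"cap1":.092,"spigot1":.07}.items():
    for d in nets.pinpoint("wrist",n)[:4]:
        if d["confidence"]>.2: print(n,round(d["confidence"],2),np.round(d["at"],0),np.round(ray("wrist",d["at"],z,c),4))
E
```

```text
3.3667 [ 0.4690093  -0.0569728   0.31139617] [ 2.50386249e+00 -1.89687518e+00  7.98858352e-04] [-2.78286242e-01 -3.57179703e-01  1.84787594e+00 -5.03244689e-04
  1.65054545e+00  1.01834246e+00]
[[ 0.271 -0.963  0.   ]
 [-0.963 -0.271 -0.001]
 [ 0.001 -0.    -1.   ]]
[ 0.54421558 -0.03509623  0.45404291] [[ 2.71615245e-01 -9.62405697e-01  6.57479439e-04]
 [-9.16902457e-01 -2.58565378e-01  3.04029323e-01]
 [-2.92429551e-01 -8.31818436e-02 -9.52662447e-01]] [[357.82869006   0.         326.79881949]
 [  0.         357.82869006 245.14818811]
 [  0.           0.           1.        ]]
manifold 0.69 [287. 141.] [0.5194 0.008  0.    ]
cap1 0.89 [222. 218.] [0.4318 0.0457 0.092 ]
cap1 0.87 [390. 161.] [ 0.5339 -0.1029  0.092 ]
cap1 0.78 [312. 147.] [ 0.5261 -0.0256  0.092 ]
cap1 0.58 [239. 134.] [0.5189 0.0456 0.092 ]
spigot1 0.42 [172. 118.] [0.5142 0.1188 0.07  ]
```

View pics/w1.png

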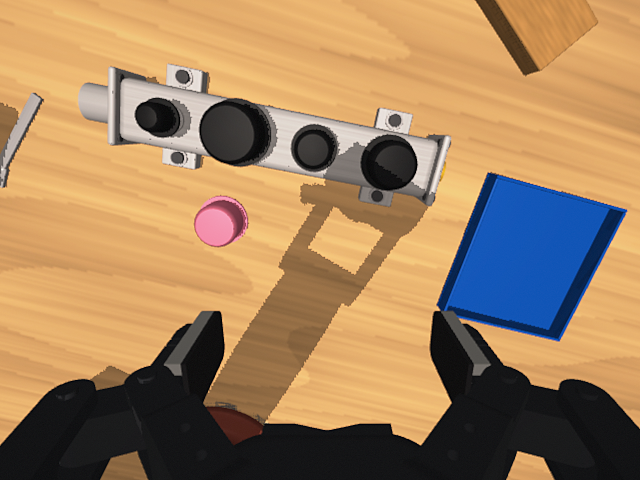

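The wrist view shows the pink look-alike at (222,218) on the bench, and black caps 1, 4, 2, 3 from left to right at (157,117), (235,132), (314,147) and (389,162). Next I'll go over the puller.

step_arm([
  [[-0.4, 3.8, 0, -0.06], [-0.4, 3.8, 0, -0.06], [-0.4, 3.8, 0, -0.06], [-0.4, 3.8, 0, -0.06], [-0.4, 3.8, 0, -0.06], [-0.4, 3.8, 0, -0.06], [-0.4, 3.8, 0, -0.06], [-0.4, 3.8, 0, 0], [-0.4, 3.8, 0, 0], [-0.4, 3.8, 0, 0]],
])

```text
t: 4.5
tool_pos: [0.4288, 0.3248, 0.3114]
tool_rot: [-2.052, 2.378, -0.0]
contact_force: [-0.5, 1.3, 0.4]
opening: 0.0852
```

step_arm([
  [[0, 0, 0, 0], [0, 0, 0, 0], [0, 0, 0, 0]],
])

```text
t: 4.75
tool_pos: [0.4292, 0.3229, 0.3111]
tool_rot: [2.053, -2.377, 0.0]
contact_force: [-0.0, -0.3, -0.2]
opening: 0.0854
```

```bash
cat >> h.py <<'E'
from scipy.spatial.transform import Rotation as Ro
def state():
    o=readout.get_obs();M=Ro.from_rotvec(o["tool_rot"]).as_matrix();p=o["tool_pos"]
    print("t",round(o["t"],2),"tcp",np.round(p,4),"jawyaw",round(float(np.arctan2(M[1,0],M[0,0])),4),"q6",round(o["q"][5],2),"F",np.round(o["contact_force"],1),"open",round(o["opening"],4))
def look(name,things,n=1,cam="wrist"):
    c=viewer.calibration(cam);a=viewer.get_image(cam);cv2.imwrite(f"pics/{name}.png",a)
    for th,z in things.items():
        for d in nets.pinpoint(cam,th)[:n]: print(th,round(d["confidence"],2),np.round(d["at"],0),np.round(ray(cam,d["at"],z,c),4))
    return a,c
E
python3 - <<'E'
from h import *
state()
look("w2",{"puller":0,"puller_grip":.092,"puller_slot":.005},2)
E
```

```text
t 4.75 tcp [0.4292 0.3229 0.3111] jawyaw -1.7172 q6 2.22 F [-0.  -0.3 -0.2] open 0.0854
puller 0.91 [308. 187.] [0.4426 0.3452 0.    ]
puller_slot 0.87 [302. 209.] [0.4167 0.3568 0.005 ]
```

View pics/w2.png

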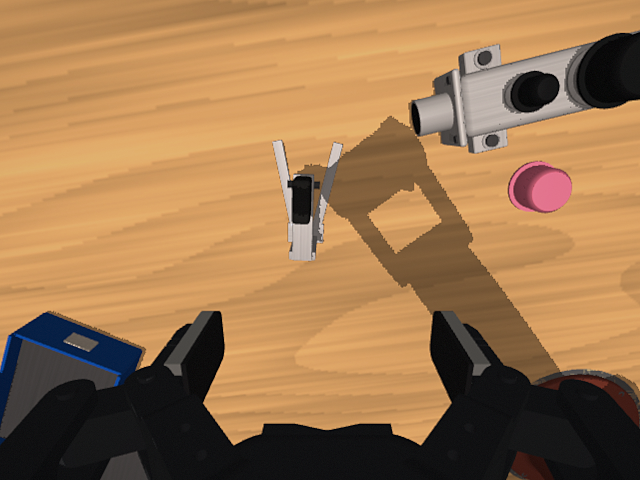

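The puller shows with its tine tips at (278,143) and (338,146), and the grip top at (302,200).

```bash
python3 - <<'E'
from h import *
a=cv2.imread("pics/w2.png")
g=cv2.cvtColor(a,cv2.COLOR_BGR2GRAY)
m=(g<45).astype(np.uint8);m[:160]=0;m[240:]=0;m[:,:270]=0;m[:,335:]=0
n,l,s,ce=cv2.connectedComponentsWithStats(m)
i=1+np.argmax(s[1:,4]);print(s[i],ce[i])
for p,z in (((278,143),.005),((338,146),.005),((302,178),.11),((302,222),.11),(ce[i],.105)): print(p,ray("wrist",p,z).round(4))
big=cv2.resize(a[130:270,250:370],None,fx=5,fy=4.2,interpolation=cv2.INTER_CUBIC);cv2.imwrite("pics/c2.png",big)
E
```

```text
[288 176  24  48 862] [301.10556845 198.80858469]
(278, 143) [0.5018 0.3717 0.005 ]
(338, 146) [0.4877 0.3005 0.005 ]
(302, 178) [0.4681 0.341  0.11  ]
(302, 222) [0.4256 0.3482 0.11  ]
[301.10556845 198.80858469] [0.4477 0.3457 0.105 ]
```

View pics/c2.png

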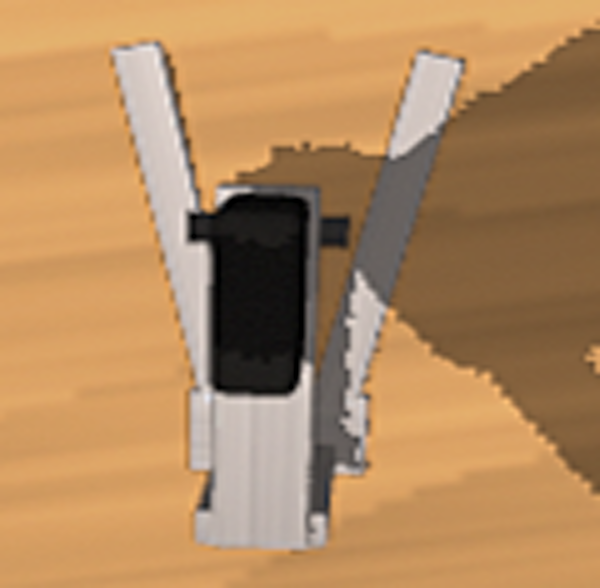

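step_arm([
  [[0.6, 0.75, 0, -0.029], [0.6, 0.75, -1.0, 0], [0.6, 0.7, -3, 0], [0, 0, -3.5, 0], [0, 0, -3.5, 0], [0, 0, -3.5, 0], [0, 0, -3.5, 0], [0, 0, -3, 0], [0, 0, -2.3, 0], [0, 0, 0, 0]],
])

```text
t: 5.78
tool_pos: [0.4436, 0.3421, 0.0722]
tool_rot: [2.01, -2.401, -0.003]
contact_force: [-0.6, -1.0, -1.0]
opening: 0.0855
```

step_arm([
  [[0, 0, 0, 0], [0, 0, 0, 0], [0, 0, 0, 0], [0, 0, 0, 0], [0, 0, 0, 0], [0, 0, 0, 0], [0, 0, 0, 0], [0, 0, 0, 0], [0, 0, 0, 0], [0, 0, 0, 0]],
], grip=1, squeeze=100)

```text
t: 6.62
tool_pos: [0.4482, 0.3461, 0.0801]
tool_rot: [-2.017, 2.405, -0.001]
contact_force: [-0.2, 0.3, 6.6]
opening: 0.0168
```

```bash
python3 - <<'E'
from h import *
state()
look("w3",{"puller_slot":.005})
a=cv2.imread("pics/w3.png");b=viewer.get_image("side");cv2.imwrite("pics/w3b.png",np.hstack([cv2.resize(a,(400,300)),cv2.resize(b[320:480,180:390],(400,300))]))
E
```

```text
t 6.62 tcp [0.4482 0.3461 0.0801] jawyaw -1.7458 q6 2.27 F [-0.2  0.3  6.6] open 0.0168
```

View pics/w3b.png

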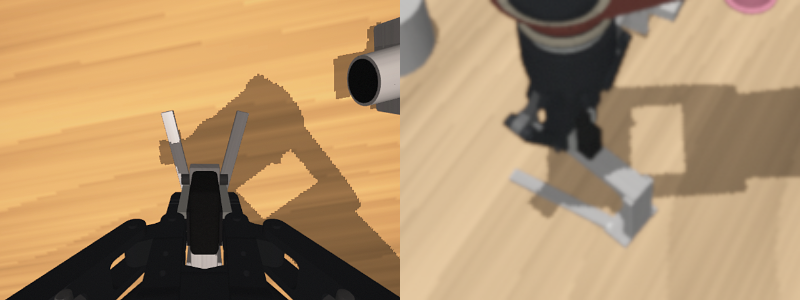

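The puller is gripped. I'll lift it and go to the pre-approach on the -x side of cap1.

step_arm([
  [[0, 0, 1, 0], [0, 0, 2.5, 0], [0, 0, 3.5, 0], [0, 0, 3.5, 0], [0, 0, 3.5, 0], [0, 0, 3, 0], [-0.4, -2.4, 0, 0.04], [-0.4, -2.4, 0, 0.04], [-0.4, -2.4, 0, 0.04], [-0.4, -2.4, 0, 0.04]],
])

```text
t: 7.6
tool_pos: [0.4297, 0.2481, 0.2473]
tool_rot: [2.206, -2.233, -0.001]
contact_force: [0.2, -0.1, -2.8]
opening: 0.0163
```

step_arm([
  [[-0.4, -2.4, 0, 0.04], [-0.4, -2.4, 0, 0.035], [-0.4, -2.4, 0, 0.03], [-0.4, -2.4, 0, 0], [-0.4, -2.4, 0, 0], [0, -2.0, 0, 0], [0, 0, 0, 0], [0, 0, 0, 0], [0, 0, 0, 0], [0, 0, 0, 0]],
])

```text
t: 8.43
tool_pos: [0.4107, 0.1099, 0.2479]
tool_rot: [2.319, -2.118, -0.002]
contact_force: [-0.5, 0.0, -3.1]
opening: 0.0161
```

```bash
python3 - <<'E'
from h import *
state()
o=readout.get_obs()
a,c=look("w4",{"cap1":.092,"spigot1":.07,"manifold":0},5)
look("s4",{"cap1":.092,"spigot1":.07},5,"scene")
E
```

```text
t 8.43 tcp [0.4107 0.1099 0.2479] jawyaw -1.4801 q6 1.57 F [-0.5  0.  -3.1] open 0.0161
cap1 0.86 [422. 100.] [0.518  0.0465 0.092 ]
cap1 0.79 [614.  99.] [ 0.5322 -0.1015  0.092 ]
cap1 0.71 [369. 213.] [0.4256 0.076  0.092 ]
cap1 0.57 [329.  95.] [0.515  0.1181 0.092 ]
cap1 0.56 [517.  96.] [ 0.5273 -0.0263  0.092 ]
spigot1 0.73 [592. 102.] [ 0.5317 -0.1003  0.07  ]
cap1 0.89 [312. 220.] [0.5193 0.0431 0.092 ]
cap1 0.81 [290. 235.] [ 0.5254 -0.0247  0.092 ]
cap1 0.72 [267. 254.] [ 0.538  -0.0966  0.092 ]
cap1 0.67 [285. 224.] [ 0.491  -0.0082  0.092 ]
cap1 0.65 [336. 202.] [0.512 0.125 0.092]
spigot1 0.58 [312. 226.] [0.5184 0.0444 0.07  ]
spigot1 0.53 [288. 245.] [ 0.5271 -0.0312  0.07  ]
spigot1 0.5 [265. 259.] [ 0.5274 -0.0963  0.07  ]
spigot1 0.49 [336. 210.] [0.513  0.1217 0.07  ]
spigot1 0.3 [299. 158.] [0.3028 0.1912 0.07  ]
```

View pics/w4.png

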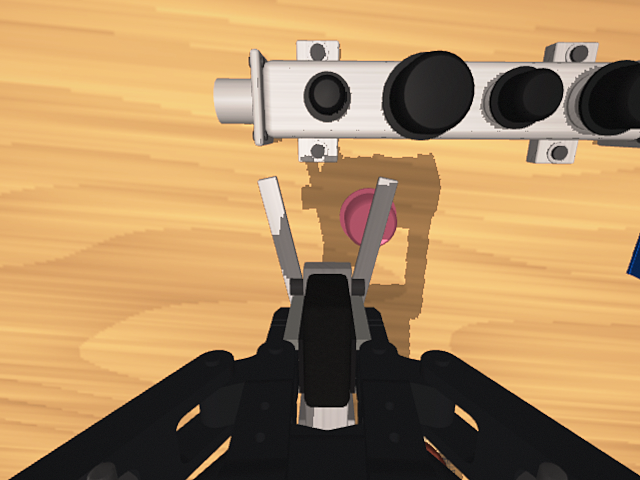

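The wrist view shows caps 1, 4, 2, 3 at (327,95), (430,93), (525,97) and (612,98), with tine tips at (267,178) and (388,181). Now I'll refine the manifold axis and the puller's pose in the hand.

```bash
python3 - <<'E'
from h import *
o=readout.get_obs();p=o["tool_pos"];c=viewer.calibration("wrist")
a=cv2.imread("pics/w4.png");g=cv2.cvtColor(a,cv2.COLOR_BGR2GRAY).astype(int)
hsv=cv2.cvtColor(a,cv2.COLOR_BGR2HSV)
# bar edges: light grey (low sat) columns
for cols in ((275,295),(360,378),(478,490)):
    s=hsv[:,cols[0]:cols[1],1].mean(1); low=np.where(s[30:160]<60)[0]+30
    x=np.mean(cols);print(cols,low.min(),low.max(),ray("wrist",(x,low.min()-.5),.07,c)[:2].round(4),ray("wrist",(x,low.max()+.5),.07,c)[:2].round(4))
# circles of cap1 : dark pixels blob
m=(g<50).astype(np.uint8);m[170:]=0
n,l,s,ce=cv2.connectedComponentsWithStats(m)
for i in range(1,n):
    if s[i,4]>200: print(s[i],ce[i].round(1))
zt=p[2]-.080+.005
for q in ((258,179),(277,178),(378,179),(398,182)): print("tip",q,ray("wrist",q,zt,c).round(4))
# net + two-cam triangulated spigots: intersect scene & wrist handled by hand
cv2.imwrite("pics/c4.png",cv2.resize(a[40:200,230:430],None,fx=4,fy=3.75,interpolation=cv2.INTER_CUBIC))
E
```

```text
(275, 295) 61 137 [0.5397 0.1559] [0.4801 0.1526]
(360, 378) 61 137 [0.5459 0.0883] [0.4867 0.0808]
(478, 490) 62 138 [ 0.5536 -0.0044] [ 0.4949 -0.0178]
[ 383   51   91   89 6021] [429.1  94. ]
[ 578   60   62   75 3810] [611.5  98.7]
[ 489   66   74   63 3547] [525.   96.2]
[308  74  39  42 709] [328.1  95.3]
tip (258, 179) [0.4575 0.1561 0.1733]
tip (277, 178) [0.4591 0.1447 0.1733]
tip (378, 179) [0.4641 0.0841 0.1733]
tip (398, 182) [0.4634 0.0718 0.1733]
```

View pics/c4.png

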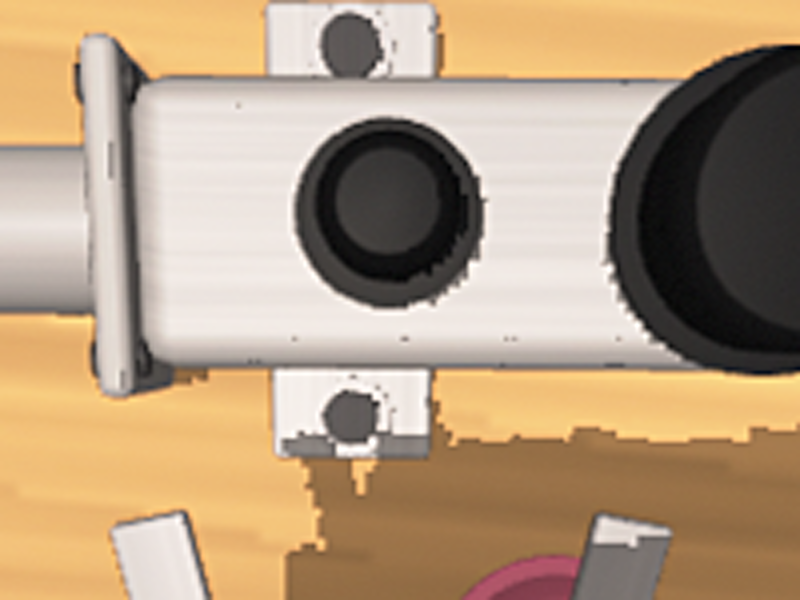

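```bash
python3 - <<'E'
from h import *
c=viewer.calibration("wrist")
for q,z in (((327,96.5),.096),((326.8,93.9),.122)): print(ray("wrist",q,z,c).round(4))
# scene cam check: cap tops via ellipse of dark blobs
yaw=.0867;d=np.array([-np.sin(yaw),np.cos(yaw)])
for y1 in (.116,.119,.122):
    S=np.array([.51005-.0867*(y1-.1526),y1]);
    a=cv2.imread("pics/w4.png")
    print(y1,[ (proj("wrist",[*(S-d*.074*k),.092+h],c).round(1).tolist()) for k,h in enumerate((30e-3,40.5e-3,33.5e-3,37e-3))])
cv2.imwrite("pics/c5.png",cv2.resize(a[30:150,380:640],None,fx=3,fy=3,interpolation=cv2.INTER_CUBIC))
E
```

```text
[0.5137 0.1195 0.096 ]
[0.5132 0.1196 0.122 ]
0.116 [[331.9, 94.3], [443.0, 93.4], [547.6, 94.9], [659.8, 95.0]]
0.119 [[327.6, 94.3], [438.5, 93.4], [543.2, 94.9], [655.3, 95.0]]
0.122 [[323.3, 94.3], [434.0, 93.3], [538.8, 94.9], [650.9, 95.0]]
```

View pics/c5.png

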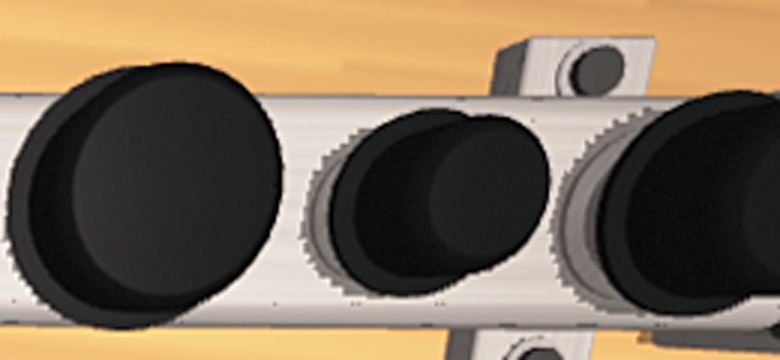

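step_arm([
  [[0, 0.1, -2.5, 0], [0, 0, -3, 0], [0, 0, -2.5, 0], [0, 0, -0.7, 0], [0, 0, 0, 0], [0, 0, 0, 0], [2, 0.17, 0, 0], [2, 0.17, 0, 0], [1, 0.1, 0, 0], [0, 0, 0, 0]],
])

```text
t: 9.62
tool_pos: [0.4644, 0.1149, 0.1646]
tool_rot: [-2.316, 2.117, -0.006]
contact_force: [-0.9, -0.3, -3.3]
opening: 0.0167
```

```bash
python3 - <<'E'
from h import *
state()
look("w5",{});a=viewer.get_image("side");b=viewer.get_image("scene");w=cv2.imread("pics/w5.png")
cv2.imwrite("pics/c6.png",np.vstack([np.hstack([cv2.resize(a[220:340,230:390],(400,300)),cv2.resize(b[140:260,260:420],(400,300))]),cv2.resize(w[60:300,160:480],(800,300)) if 0 else np.hstack([cv2.resize(w[40:280,160:480],(400,300)),np.zeros((300,400,3),np.uint8)])]))
E
```

```text
t 9.62 tcp [0.4644 0.1149 0.1646] jawyaw -1.4812 q6 1.57 F [-0.9 -0.3 -3.3] open 0.0167
```

View pics/c6.png

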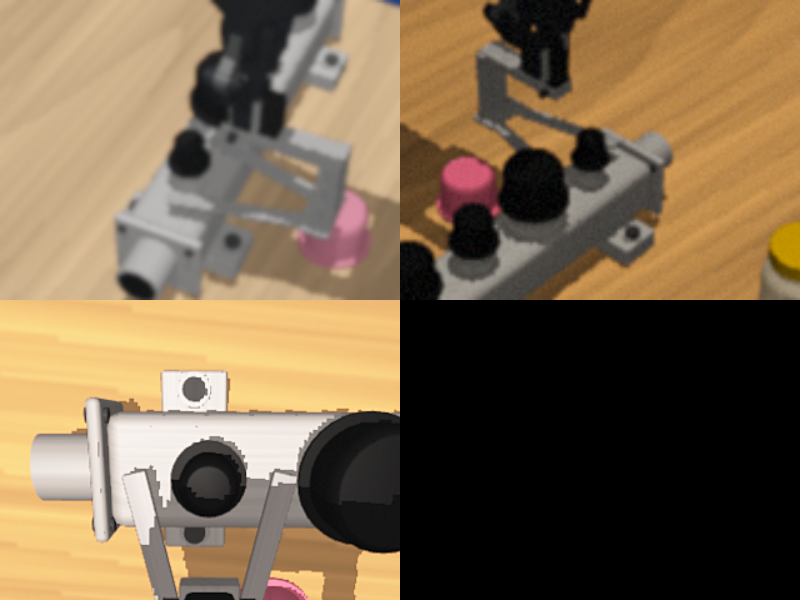

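The tines straddle cap1 evenly, with inner edges at crop columns 150 and 272 and the cap at 209. I'll let the arm settle before going on.

step_arm([
  [[0, 0, 0, 0], [0, 0, 0, 0], [0, 0, 0, 0]],
])

```text
t: 10.02
tool_pos: [0.4606, 0.1147, 0.1615]
tool_rot: [-2.319, 2.119, -0.0]
contact_force: [-0.2, -0.1, -2.5]
opening: 0.0161
```

step_arm([
  [[1.5, 0.13, 0, 0], [1.5, 0.13, 0, 0], [1.5, 0.13, 0, 0], [1.4, 0.13, 0, 0], [1.2, 0.11, 0, 0], [0.8, 0.08, 0, 0], [0.45, 0.04, 0, 0], [0, 0, 0, 0], [0, 0, 0, 0], [0, 0, 0, 0]],
])

```text
t: 10.85
tool_pos: [0.5438, 0.1222, 0.1611]
tool_rot: [2.319, -2.119, -0.001]
contact_force: [-1.1, -0.3, -2.6]
opening: 0.0165
```

```bash
python3 - <<'E'
from h import *
state()
look("w6",{});a=viewer.get_image("side");b=viewer.get_image("scene");w=cv2.imread("pics/w6.png")
cv2.imwrite("pics/c7.png",np.hstack([cv2.resize(a[220:340,230:390],(400,300)),cv2.resize(b[140:260,260:420],(400,300))]))
E
```

```text
t 10.85 tcp [0.5438 0.1222 0.1611] jawyaw -1.4809 q6 1.57 F [-1.1 -0.3 -2.6] open 0.0165
```

View pics/c7.png

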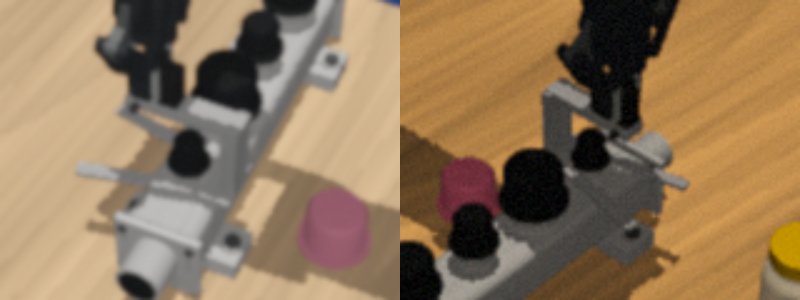

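The fork is under cap1's flange, so I'll pull it slowly.

step_arm([
  [[0, 0, 0.3, 0], [0, 0, 0.25, 0], [0, 0, 0.2, 0], [0, 0, 0.15, 0], [0, 0, 0.15, 0]],
])

```text
t: 11.42
tool_pos: [0.5438, 0.1221, 0.1698]
tool_rot: [2.318, -2.119, -0.002]
contact_force: [2.3, -0.6, -14.1]
opening: 0.0161
```

step_arm([
  [[0, 0, 0.15, 0], [0, 0, 0.15, 0], [0, 0, 0.15, 0], [0, 0, 0.15, 0], [0, 0, 0.15, 0], [0, 0, 0.15, 0], [0, 0, 0, 0], [0, 0, 0, 0]],
])

```text
t: 12.08
tool_pos: [0.5448, 0.1222, 0.1816]
tool_rot: [-2.318, 2.119, -0.001]
contact_force: [-0.4, -0.4, -4.1]
opening: 0.0165
```

```bash
python3 - <<'E'
from h import *
state()
a=viewer.get_image("side");b=viewer.get_image("scene")
cv2.imwrite("pics/c8.png",np.hstack([cv2.resize(a[220:340,230:390],(400,300)),cv2.resize(b[140:260,260:420],(400,300))]))
E
```

```text
t 12.08 tcp [0.5448 0.1222 0.1816] jawyaw -1.481 q6 1.57 F [-0.4 -0.4 -4.1] open 0.0165
```

View pics/c8.png

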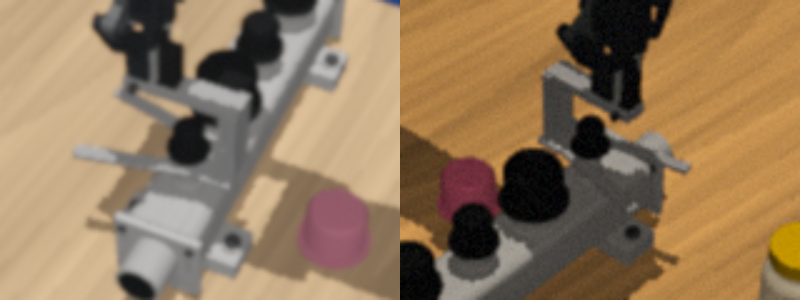

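Cap1 popped free: the force rose to about 12 N and then dropped. I'll let it down, back out and go on to cap4.

step_arm([
  [[0, 0, -0.3, 0], [0, 0, -0.4, 0], [0, 0, -0.4, 0], [0, 0, -0.4, 0], [0, 0, -0.3, 0], [0, 0, -0.2, 0], [0, 0, 0, 0], [0, 0, 0, 0], [-0.6, -0.05, 0, 0], [-1.2, -0.1, 0, 0]],
])

```text
t: 13.02
tool_pos: [0.527, 0.1206, 0.1613]
tool_rot: [-2.318, 2.119, -0.001]
contact_force: [0.1, 0.4, -3.4]
opening: 0.0165
```

step_arm([
  [[-2, -0.17, 0, 0], [-2, -0.17, 0, 0], [-2, -0.17, 0, 0], [-2, -0.17, 0, 0], [-2, -0.18, 0, 0], [-1.25, -0.12, 0, 0], [0, 0, 0, 0], [0, 0, 0, 0], [0, 0, 0, 0]],
])

```text
t: 13.77
tool_pos: [0.4147, 0.1109, 0.1614]
tool_rot: [-2.318, 2.119, -0.002]
contact_force: [-0.1, 0.4, -3.9]
opening: 0.0168
```

step_arm([
  [[0.1, -1.3, 0, 0], [0.18, -2, 0, 0], [0.18, -2, 0, 0], [0.18, -2.07, 0, 0], [0, 0, 0, 0], [0, 0, 0, 0], [0, 0, 0, 0], [0, 0, 0, 0]],
])

```text
t: 14.43
tool_pos: [0.4206, 0.0377, 0.1608]
tool_rot: [-2.32, 2.119, 0.001]
contact_force: [-0.3, 0.1, -3.2]
opening: 0.0165
```

```bash
python3 - <<'E'
from h import *
state();o=readout.get_obs();u=np.array([.9962,.0866]);d=np.array([-.0866,.9962])
S1=np.array([.5132,.1195]);r=S1-.074*d-o["tool_pos"][:2];print("S4 along",r@u,"lat",r@d)
a,c=look("w7",{"cap1":.096,"puller_slot":o["tool_pos"][2]-.075},5)
look("s7",{"cap1":.101,"tray":0},4,"scene")
E
```

```text
t 14.43 tcp [0.4206 0.0377 0.1608] jawyaw -1.4803 q6 1.39 F [-0.3  0.1 -3.2] open 0.0165
S4 along 0.09933118152608614 lat -0.0005550962345516434
cap1 0.97 [598.  91.] [ 0.5318 -0.0972  0.096 ]
cap1 0.85 [298. 240.] [0.434  0.0572 0.096 ]
cap1 0.83 [462.  90.] [ 0.526  -0.0246  0.096 ]
cap1 0.78 [332.  92.] [0.5184 0.0445 0.096 ]
cap1 0.7 [186.  85.] [0.515  0.1222 0.096 ]
puller_slot 0.52 [185.  84.] [0.5159 0.1265 0.0858]
cap1 0.87 [264. 254.] [ 0.54   -0.1039  0.101 ]
cap1 0.81 [290. 236.] [ 0.5356 -0.0321  0.101 ]
cap1 0.67 [334. 199.] [0.5104 0.1203 0.101 ]
cap1 0.66 [311. 218.] [0.522  0.0392 0.101 ]
tray 0.93 [156. 322.] [ 0.4589 -0.3327  0.    ]
tray 0.2 [268. 192.] [0.2862 0.0998 0.    ]
```

step_arm([
  [[0.8, 0.05, 0, 0], [1.2, 0.09, 0, 0], [1.2, 0.09, 0, 0], [1.2, 0.1, 0, 0], [1.2, 0.1, 0, 0], [0.75, 0.06, 0, 0], [0.4, 0.04, 0, 0], [0, 0, 0, 0], [0, 0, 0, 0], [0, 0, 0, 0]],
])

```text
t: 15.57
tool_pos: [0.4875, 0.0425, 0.1606]
tool_rot: [2.319, -2.119, -0.001]
contact_force: [0.4, -0.4, -3.7]
opening: 0.0163
```

step_arm([
  [[0, 0, 0.3, 0], [0, 0, 0.25, 0], [0, 0, 0.2, 0], [0, 0, 0.15, 0], [0, 0, 0.15, 0]],
])

```text
t: 15.98
tool_pos: [0.4869, 0.0425, 0.1693]
tool_rot: [2.318, -2.119, -0.003]
contact_force: [2.4, -0.4, -13.0]
opening: 0.0166
```

step_arm([
  [[0, 0, 0.15, 0], [0, 0, 0.15, 0], [0, 0, 0.15, 0], [0, 0, 0.15, 0], [0, 0, 0.15, 0], [0, 0, 0.2, 0], [0, 0, 0, 0], [0, 0, 0, 0]],
])

```text
t: 16.65
tool_pos: [0.4883, 0.0425, 0.1816]
tool_rot: [-2.318, 2.119, -0.001]
contact_force: [0.7, -0.1, -2.9]
opening: 0.0163
```

```bash
python3 - <<'E'
from h import *
state()
a=viewer.get_image("side");b=viewer.get_image("scene")
cv2.imwrite("pics/c9.png",np.hstack([cv2.resize(a[220:340,230:390],(400,300)),cv2.resize(b[140:260,260:420],(400,300))]))
E
```

```text
t 16.65 tcp [0.4883 0.0425 0.1816] jawyaw -1.481 q6 1.42 F [ 0.7 -0.1 -2.9] open 0.0163
```

View pics/c9.png

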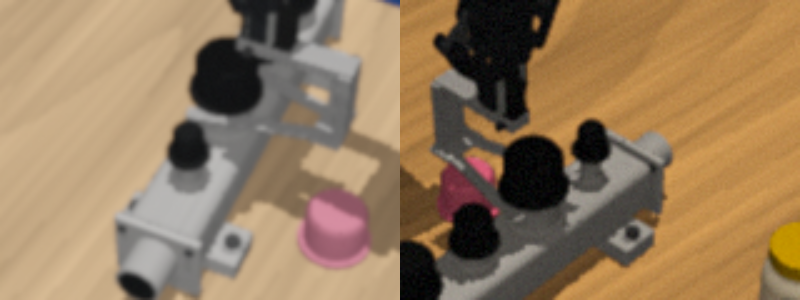

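Cap4 is free and cap1 stands loose on its bead. Cap2 is next.

step_arm([
  [[0, 0, -0.3, 0], [0, 0, -0.4, 0], [0, 0, -0.4, 0], [0, 0, -0.4, 0], [0, 0, -0.35, 0], [0, 0, -0.2, 0], [0, 0, 0, 0], [0, 0, 0, 0], [-0.6, -0.05, 0, 0], [-1.2, -0.1, 0, 0]],
])

```text
t: 17.58
tool_pos: [0.4704, 0.0409, 0.1609]
tool_rot: [-2.319, 2.119, -0.001]
contact_force: [-0.6, 0.6, -2.4]
opening: 0.0166
```

step_arm([
  [[-2, -0.17, 0, 0], [-2, -0.18, 0, 0], [-1, -0.09, 0, 0], [0, 0, 0, 0], [0.1, -1.3, 0, 0], [0.18, -2, 0, 0], [0.18, -2, 0, 0], [0.18, -2.07, 0, 0], [0, 0, 0, 0], [0, 0, 0, 0]],
])

```text
t: 18.42
tool_pos: [0.4268, -0.0378, 0.1607]
tool_rot: [-2.316, 2.122, -0.001]
contact_force: [-0.0, 0.1, -3.3]
opening: 0.0159
```

step_arm([
  [[0, 0, 0, 0], [0, 0, 0, 0]],
])

```text
t: 18.58
tool_pos: [0.4264, -0.0365, 0.1603]
tool_rot: [-2.32, 2.118, 0.0]
contact_force: [0.4, 0.4, -4.5]
opening: 0.0164
```

```bash
python3 - <<'E'
from h import *
state();o=readout.get_obs();u=np.array([.9962,.0866]);d=np.array([-.0866,.9962])
S1=np.array([.5132,.1195]);r=S1-.148*d-o["tool_pos"][:2];print("S2 along",r@u,"lat",r@d)
a,c=look("w8",{"cap1":.096},5)
E
```

```text
t 18.58 tcp [ 0.4264 -0.0365  0.1603] jawyaw -1.4802 q6 1.22 F [ 0.4  0.4 -4.5] open 0.0164
S2 along 0.1000159333919386 lat -6.84115262521365e-05
cap1 0.83 [41. 84.] [0.5143 0.1244 0.096 ]
cap1 0.76 [329.  87.] [ 0.5264 -0.0278  0.096 ]
cap1 0.76 [184.  87.] [0.5195 0.0488 0.096 ]
cap1 0.72 [322. 338.] [ 0.3736 -0.0374  0.096 ]
cap1 0.69 [213. 241.] [0.4349 0.034  0.096 ]
```

step_arm([
  [[1, 0.09, 0.05, 0], [1.5, 0.13, 0, 0], [1.5, 0.13, 0, 0], [1.5, 0.13, 0, 0], [1.5, 0.13, 0, 0], [1.5, 0.13, 0, 0], [1.3, 0.11, 0, 0], [0.8, 0.07, 0, 0], [0.4, 0.03, 0, 0], [0, 0, 0, 0]],
])

```text
t: 19.52
tool_pos: [0.5366, -0.0272, 0.1607]
tool_rot: [2.32, -2.118, -0.0]
contact_force: [-0.8, 0.2, -4.0]
opening: 0.0166
```

step_arm([
  [[0, 0, 0, 0], [0, 0, 0, 0], [0, 0, 0.3, 0], [0, 0, 0.25, 0], [0, 0, 0.2, 0], [0, 0, 0.15, 0], [0, 0, 0.15, 0]],
])

```text
t: 20.1
tool_pos: [0.5354, -0.0275, 0.1694]
tool_rot: [2.318, -2.119, -0.002]
contact_force: [2.8, -0.2, -15.2]
opening: 0.0166
```

step_arm([
  [[0, 0, 0.15, 0], [0, 0, 0.15, 0], [0, 0, 0.15, 0], [0, 0, 0.15, 0], [0, 0, 0.15, 0], [0, 0, 0.2, 0], [0, 0, 0, 0], [0, 0, 0, 0]],
])

```text
t: 20.77
tool_pos: [0.5367, -0.0277, 0.1817]
tool_rot: [-2.318, 2.119, -0.002]
contact_force: [-0.2, 0.3, -3.0]
opening: 0.0164
```

Cap2 popped too (peak about 12 N, then released). Cap3 is next.

step_arm([
  [[0, 0, -0.3, 0], [0, 0, -0.4, 0], [0, 0, -0.4, 0], [0, 0, -0.4, 0], [0, 0, -0.35, 0], [0, 0, -0.15, 0], [0, 0, 0, 0], [0, 0, 0, 0], [-0.6, -0.05, 0, 0], [-1.2, -0.1, 0, 0]],
])

```text
t: 21.6
tool_pos: [0.5188, -0.0292, 0.1614]
tool_rot: [-2.319, 2.119, -0.002]
contact_force: [-1.2, 0.0, -3.0]
opening: 0.0166
```

step_arm([
  [[-2, -0.17, 0, 0], [-2, -0.17, 0, 0], [-2, -0.18, 0, 0], [-2, -0.18, 0, 0], [-1.2, -0.1, 0, 0], [0, 0, 0, 0], [0.1, -1.3, 0, 0], [0.18, -2, 0, 0], [0.18, -2, 0, 0], [0.18, -2.07, 0, 0]],
])

```text
t: 22.43
tool_pos: [0.4333, -0.1115, 0.1614]
tool_rot: [-2.319, 2.118, -0.002]
contact_force: [-0.2, 0.6, -3.6]
opening: 0.0163
```

step_arm([
  [[0, 0, 0, 0], [0, 0, 0, 0], [0, 0, 0, 0], [0, 0, 0, 0]],
])

```text
t: 22.77
tool_pos: [0.4328, -0.1102, 0.1608]
tool_rot: [-2.32, 2.118, 0.0]
contact_force: [0.6, -0.1, -3.2]
opening: 0.0163
```

```bash
python3 - <<'E'
from h import *
state();o=readout.get_obs();u=np.array([.9962,.0866]);d=np.array([-.0866,.9962])
S1=np.array([.5132,.1195]);r=S1-.222*d-o["tool_pos"][:2];print("S3 along",r@u,"lat",r@d)
a,c=look("w9",{"cap1":.096},5)
look("s9",{"cap1":.101},5,"scene")
E
```

```text
t 22.77 tcp [ 0.4328 -0.1102  0.1608] jawyaw -1.4802 q6 1.06 F [ 0.6 -0.1 -3.2] open 0.0163
S3 along 0.09998041105741466 lat -0.00012287978784579517
cap1 0.96 [184.  85.] [ 0.5269 -0.0244  0.096 ]
cap1 0.75 [328.  91.] [ 0.531  -0.1012  0.096 ]
cap1 0.75 [127. 239.] [0.4375 0.0125 0.096 ]
cap1 0.65 [41. 84.] [0.5203 0.051  0.096 ]
cap1 0.84 [287. 221.] [ 0.4932 -0.0054  0.101 ]
cap1 0.75 [268. 255.] [ 0.5476 -0.1013  0.101 ]
cap1 0.74 [337. 200.] [0.517  0.1211 0.101 ]
cap1 0.6 [313. 218.] [0.5256 0.0421 0.101 ]
cap1 0.58 [290. 234.] [ 0.5305 -0.0271  0.101 ]
```

step_arm([
  [[1, 0.09, 0, 0], [1.5, 0.13, 0, 0], [1.5, 0.13, 0, 0], [1.5, 0.13, 0, 0], [1.5, 0.13, 0, 0], [1.1, 0.1, 0, 0], [0.5, 0.05, 0, 0], [0.3, 0.03, 0, 0], [0, 0, 0, 0], [0, 0, 0, 0]],
])

```text
t: 23.8
tool_pos: [0.5212, -0.1028, 0.1606]
tool_rot: [2.319, -2.119, -0.001]
contact_force: [-0.1, -0.2, -2.7]
opening: 0.0165
```

step_arm([
  [[0, 0, 0, 0], [0, 0, 0, 0], [0, 0, 0.3, 0], [0, 0, 0.25, 0], [0, 0, 0.2, 0], [0, 0, 0.15, 0], [0, 0, 0.15, 0]],
])

```text
t: 24.38
tool_pos: [0.5207, -0.1028, 0.1693]
tool_rot: [2.318, -2.119, -0.003]
contact_force: [2.2, -0.9, -13.8]
opening: 0.0169
```

step_arm([
  [[0, 0, 0.15, 0], [0, 0, 0.15, 0], [0, 0, 0.15, 0], [0, 0, 0.15, 0], [0, 0, 0.15, 0], [0, 0, 0.2, 0], [0, 0, 0, 0], [0, 0, 0, 0]],
])

```text
t: 25.05
tool_pos: [0.5221, -0.103, 0.1818]
tool_rot: [-2.318, 2.119, -0.002]
contact_force: [-0.3, -0.2, -4.0]
opening: 0.0158
```

All four are free. I'll take the puller back to its place and stand it down.

step_arm([
  [[0, 0, -0.3, 0], [0, 0, -0.4, 0], [0, 0, -0.4, 0], [0, 0, -0.4, 0], [0, 0, -0.35, 0], [0, 0, -0.15, 0], [0, 0, 0, 0], [0, 0, 0, 0], [-0.6, -0.05, 0, 0], [-1.2, -0.1, 0, 0]],
])

```text
t: 25.88
tool_pos: [0.5041, -0.1045, 0.1613]
tool_rot: [-2.319, 2.119, -0.001]
contact_force: [0.1, -0.3, -2.9]
opening: 0.0163
```

step_arm([
  [[-2, -0.17, 0, 0], [-2, -0.17, 0, 0], [-2, -0.18, 0, 0], [-1.2, -0.1, 0, 0], [0, 0, 2, 0], [0, 0, 3, 0], [0, 0, 3, 0], [0, 1.5, 1, 0], [0, 3.5, 0, 0], [0, 4, 0, 0]],
])

```text
t: 26.72
tool_pos: [0.4321, -0.021, 0.2531]
tool_rot: [-2.313, 2.123, -0.006]
contact_force: [0.7, 1.1, -3.5]
opening: 0.0166
```

step_arm([
  [[0.2, 4, 0, 0], [0.2, 4, 0, 0], [0.2, 4, 0, 0], [0.2, 4, 0, 0], [0.2, 4, 0, 0], [0.2, 4, 0, 0], [0.2, 4, 0, 0], [0.2, 4, 0, 0], [0, 2, 0, 0], [0, 1, 0, 0]],
])

```text
t: 27.55
tool_pos: [0.447, 0.3319, 0.2509]
tool_rot: [-2.322, 2.115, 0.001]
contact_force: [-0.2, -0.5, -2.6]
opening: 0.0164
```

step_arm([
  [[0, 0, 0, 0], [0, 0, -3, 0], [0, 0, -3.5, 0], [0, 0, -3.5, 0], [0, 0, -3.5, 0], [0, 0, -2.2, 0], [0, 0, -0.6, 0], [0, 0, 0, 0], [0, 0, 0, 0], [0, 0, 0, 0]],
])

```text
t: 28.38
tool_pos: [0.4496, 0.3299, 0.0908]
tool_rot: [-2.315, 2.117, -0.003]
contact_force: [0.3, -0.1, -3.1]
opening: 0.0164
```

step_arm([
  [[0, 0, -0.4, 0], [0, 0, -0.3, 0], [0, 0, -0.2, 0], [0, 0, 0, 0], [0, 0, 0, 0]],
])

```text
t: 28.8
tool_pos: [0.4484, 0.3297, 0.0801]
tool_rot: [-2.318, 2.118, -0.001]
contact_force: [-1.4, -1.7, 4.0]
opening: 0.0162
```

The foot is on the bench, as the force turned positive at the same height as the grasp. I'll release and rise.

step_arm([
  [[0, 0, 0, 0], [0, 0, 0, 0], [0, 0, 0, 0], [0, 0, 0, 0], [0, 0, 0, 0], [0, 0, 0, 0], [0, 0, 2, 0], [0, 0, 3.5, 0], [0, 0, 3.5, 0], [0, 0, 4, 0]],
], grip=0)

```text
t: 29.63
tool_pos: [0.4466, 0.3288, 0.2085]
tool_rot: [2.317, -2.117, -0.002]
contact_force: [0.2, 0.6, 0.4]
opening: 0.0852
```

step_arm([
  [[-0.4, -3.5, 1, 0], [-0.4, -3.5, 1, 0], [-0.4, -3.5, 1, 0], [-0.4, -3.5, 1, 0], [-0.4, -3.5, 1, 0], [-0.2, -3.5, 0, 0], [0, 0, 0, 0], [0, 0, 0, 0], [0, 0, 0, 0]],
])

```text
t: 30.38
tool_pos: [0.4257, 0.1195, 0.2587]
tool_rot: [-2.318, 2.12, 0.001]
contact_force: [1.0, -0.1, -0.9]
opening: 0.0851
```

```bash
python3 - <<'E'
from h import *
state()
a,c=look("w10",{"cap1":.101,"puller":0,"pink":0} if 0 else {"cap1":.101},5)
look("s10",{"puller":0,"puller_grip":.092,"tray":0,"cap1":.101},5,"scene")
look("d10",{"puller":0,"puller_grip":.092,"tray":0},1,"side")
s=cv2.imread("pics/s10.png");d=cv2.imread("pics/d10.png")
cv2.imwrite("pics/c10.png",np.vstack([np.hstack([cv2.resize(a,(400,300)),cv2.resize(s,(400,300))]),np.hstack([cv2.resize(d,(400,300)),cv2.resize(s[140:290,230:430],(400,300))])]))
E
```

```text
t 30.38 tcp [0.4257 0.1195 0.2587] jawyaw -1.4815 q6 1.59 F [ 1.  -0.1 -0.9] open 0.0851
cap1 0.82 [374. 228.] [0.4277 0.0795 0.101 ]
cap1 0.8 [340. 117.] [0.5152 0.1181 0.101 ]
cap1 0.79 [614. 121.] [ 0.5317 -0.0992  0.101 ]
cap1 0.76 [432. 123.] [0.5171 0.0447 0.101 ]
puller 0.65 [376. 182.] [0.4452 0.3265 0.    ]
puller_grip 0.76 [378. 153.] [0.4467 0.3279 0.092 ]
tray 0.93 [158. 322.] [ 0.4631 -0.3308 -0.    ]
cap1 0.84 [286. 219.] [ 0.4877 -0.0037  0.101 ]
cap1 0.72 [290. 233.] [ 0.5291 -0.0264  0.101 ]
cap1 0.72 [309. 215.] [0.5125 0.0416 0.101 ]
cap1 0.68 [314. 228.] [0.5515 0.0216 0.101 ]
cap1 0.63 [266. 250.] [ 0.5343 -0.0954  0.101 ]
puller 0.8 [281. 406.] [0.4444 0.3246 0.    ]
puller_grip 0.59 [277. 384.] [0.4429 0.3339 0.092 ]
tray 0.85 [406. 205.] [ 0.4534 -0.334  -0.    ]
```

View pics/c10.png

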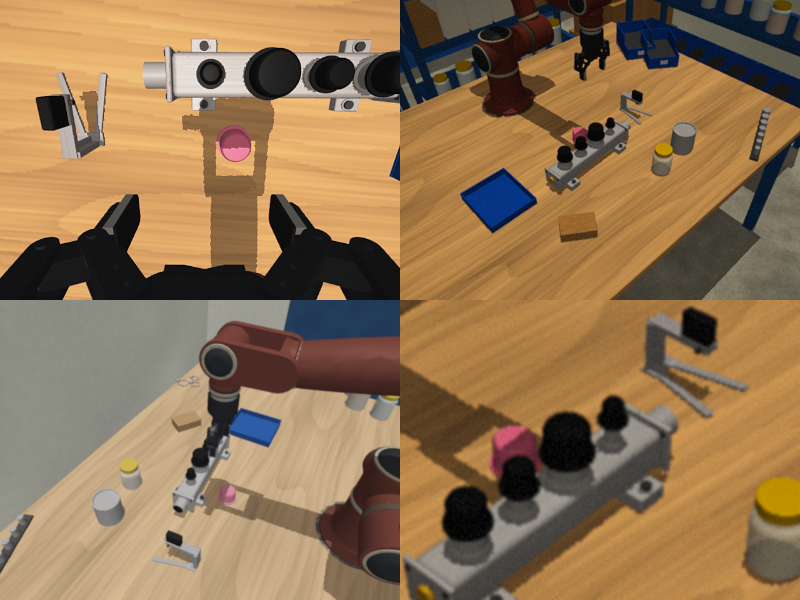

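The puller stands upright at about (0.446, 0.328), and all four caps sit raised on their beads. Now I'll turn the jaws across the row and go over cap1.

step_arm([
  [[0.7, 0, 0, 0.12], [0.7, 0, 0, 0.12], [0.7, 0, 0, 0.12], [0.7, 0, 0, 0.12], [0.7, 0, 0, 0.12], [0.7, 0, 0, 0.12], [0.7, 0, 0, 0.12], [0.7, 0, 0, 0.12], [0.7, 0, 0, 0.12], [0.7, 0, 0, 0.12]],
])

```text
t: 31.77
tool_pos: [0.496, 0.1194, 0.2587]
tool_rot: [3.112, -0.431, -0.0]
contact_force: [-0.4, 0.4, -0.7]
opening: 0.0854
```

step_arm([
  [[0.6, 0, -1, 0.12], [0.6, 0, -2, 0.12], [0.55, 0, -2, 0.128], [0, 0, -2, 0], [0, 0, 0, 0], [0, 0, 0, 0], [0, 0, 0, 0], [0, 0, 0, 0]],
])

```text
out of range
```

```bash
python3 - <<'E'
from h import *
state()
look("w11",{"cap1":.101},3)
E
```

```text
t 31.77 tcp [0.496  0.1194 0.2587] jawyaw -0.2751 q6 0.37 F [-0.4  0.4 -0.7] open 0.0854
cap1 0.98 [420. 414.] [ 0.5354 -0.1004  0.101 ]
cap1 0.94 [264. 269.] [0.4313 0.0963 0.101 ]
cap1 0.8 [372. 296.] [0.5188 0.0441 0.101 ]
```

step_arm([
  [[0.6, 0, -1, 0.12], [0.6, 0, -2, 0.12], [0.52, 0, -2, 0.122], [0, 0, -2, 0], [0, 0, -2, 0], [0, 0, 0, 0], [0, 0, 0, 0], [0, 0, 0, 0], [0, 0, 0, 0]],
])

```text
t: 32.62
tool_pos: [0.5139, 0.1195, 0.1709]
tool_rot: [-3.139, -0.126, -0.005]
contact_force: [0.2, 1.5, 1.0]
opening: 0.0854
```

```bash
python3 - <<'E'
from h import *
state()
c=viewer.calibration("wrist")
for z in (.101,.131): print(proj("wrist",[.5132,.1195,z],c))
a=viewer.get_image("wrist");cv2.imwrite("pics/w12.png",a)
E
```

```text
t 32.62 tcp [0.5139 0.1195 0.1709] jawyaw 0.0802 q6 0.01 F [0.2 1.5 1. ] open 0.0854
[324.68417372 261.2356628 ]
[324.56853027 280.0754641 ]
```

View pics/w12.png

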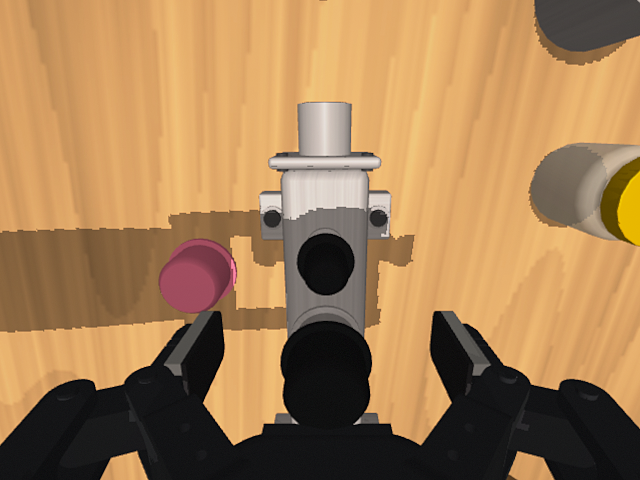

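The view agrees with the estimate: cap1 at (326,262) against (325,261) predicted. I'll descend, grip and lift.

step_arm([
  [[0, 0, -2, 0], [0, 0, -2, 0], [0, 0, -1.5, 0], [0, 0, -0.8, 0], [0, 0, 0, 0], [0, 0, 0, 0], [0, 0, 0, 0]],
])

```text
t: 33.25
tool_pos: [0.514, 0.1195, 0.1075]
tool_rot: [-3.139, -0.127, -0.004]
contact_force: [-1.0, 0.5, -0.6]
opening: 0.0856
```

step_arm([
  [[0, 0, 0, 0], [0, 0, 0, 0], [0, 0, 0, 0], [0, 0, 0, 0], [0, 0, 0, 0], [0, 0, 0, 0], [0, 0, 0, 0], [0, 0, 0, 0]],
], grip=1, squeeze=35)

```text
t: 33.92
tool_pos: [0.513, 0.1194, 0.106]
tool_rot: [-3.139, -0.127, -0.0]
contact_force: [-0.2, 0.1, 0.4]
opening: 0.0241
```

step_arm([
  [[0, 0, 0.5, 0], [0, 0, 1.5, 0], [0, 0, 2.5, 0], [0, 0, 3, 0], [0, 0, 3, 0], [-0.4, -3.5, 0, 0], [-0.4, -4, 0, 0], [-0.4, -4, 0, 0], [-0.4, -4, 0, 0], [-0.4, -4, 0, 0]],
])

```text
t: 34.75
tool_pos: [0.4924, -0.0771, 0.2113]
tool_rot: [3.139, 0.128, 0.001]
contact_force: [0.5, 0.1, -0.7]
opening: 0.0246
```

step_arm([
  [[-0.5, -4, 0, 0], [-0.5, -4, 0, 0], [-0.5, -4, 0, 0], [-0.5, -4, 0, 0], [0, -4, 0, 0], [0, 0, 0, 0], [0, 0, 0, 0], [0, 0, 0, 0]],
])

```text
t: 35.42
tool_pos: [0.4727, -0.2754, 0.2107]
tool_rot: [-3.138, -0.126, 0.001]
contact_force: [0.3, -0.1, -0.1]
opening: 0.0245
```

```bash
cat >> h.py <<'E'
def tray(cam="scene"):
    out=[]
    for cam in ("scene","side","wrist"):
        c=viewer.calibration(cam);a=viewer.get_image(cam);cv2.imwrite(f"pics/tray_{cam}.png",a)
        for d in nets.pinpoint(cam,"tray")[:1]: print("tray",cam,round(d["confidence"],2),ray(cam,d["at"],.0,c).round(4)[:2])
        h=cv2.cvtColor(a,cv2.COLOR_BGR2HSV);m=cv2.inRange(h,(105,150,40),(130,255,255))
        n,l,s,ce=cv2.connectedComponentsWithStats(m)
        if n<2: continue
        i=1+np.argmax(s[1:,4]);pts=cv2.findContours((l==i).astype(np.uint8),0,1)[0]
        P=max(pts,key=len)[:,0];W=np.array([ray(cam,p,.028,c)[:2] for p in P],np.float32)
        r=cv2.minAreaRect(W);print("  rect",cam,s[i,4],np.round(r[0],4),np.round(r[1],3),round(r[2],1))
E
python3 - <<'E'
from h import *
state();tray()
E
```

```text
t 35.42 tcp [ 0.4727 -0.2754  0.2107] jawyaw 0.0805 q6 -0.74 F [ 0.3 -0.1 -0.1] open 0.0245
tray scene 0.94 [ 0.4597 -0.3291]
  rect scene 14204 [0.2208 1.04  ] [0.974 1.03 ] 27.7
tray side 0.89 [ 0.4569 -0.3424]
  rect side 9187 [ 0.2302 -1.0444] [0.66  0.553] 12.3
tray wrist 0.8 [ 0.4599 -0.3315]
  rect wrist 24353 [ 0.4591 -0.3269] [0.188 0.173] 1.4
```

step_arm([
  [[-0.4, -2, 0, 0], [-0.4, -2, 0, 0], [-0.5, -1.5, 0, 0], [0, 0, -3, 0], [0, 0, -4, 0], [0, 0, -4, 0], [0, 0, -4, 0], [0, 0, -3, 0], [0, 0, -1, 0], [0, 0, 0, 0]],
])

```text
t: 36.55
tool_pos: [0.458, -0.3283, 0.0175]
tool_rot: [-3.134, -0.128, 0.008]
contact_force: [-0.5, -0.8, -0.6]
opening: 0.0243
```

step_arm([
  [[0, 0, 0, 0], [0, 0, 0, 0], [0, 0, 0, 0]],
])

```text
t: 36.8
tool_pos: [0.4618, -0.3322, 0.024]
tool_rot: [3.135, 0.127, 0.006]
contact_force: [0.3, -1.0, 0.2]
opening: 0.0242
```

step_arm([
  [[0, 0, -0.5, 0], [0, 0, -0.3, 0], [0, 0, 0, 0], [0, 0, 0, 0], [0, 0, 0, 0], [0, 0, 0, 0]],
])

```text
t: 37.3
tool_pos: [0.4599, -0.3306, 0.0129]
tool_rot: [3.139, 0.127, 0.0]
contact_force: [-0.1, 0.0, -0.1]
opening: 0.0242
```

step_arm([
  [[0, 0, -0.2, 0], [0, 0, -0.1, 0], [0, 0, -0.1, 0], [0, 0, 0, 0], [0, 0, 0, 0]],
])

```text
t: 37.72
tool_pos: [0.4599, -0.3307, 0.0091]
tool_rot: [3.139, 0.127, -0.0]
contact_force: [-1.0, 0.5, 2.5]
opening: 0.0238
```

It touched down at the expected height. I'll release, rise and measure cap1 in the tray.

step_arm([
  [[0, 0, 0, 0], [0, 0, 0, 0], [0, 0, 0, 0], [0, 0, 0, 0], [0, 0, 0, 0], [0, 0, 1.5, 0], [0, 0, 3, 0], [0, 0, 4, 0], [0, 0, 4, 0], [0, 0, 4, 0]],
], grip=0)

```text
t: 38.55
tool_pos: [0.4595, -0.3302, 0.1752]
tool_rot: [-3.138, -0.127, 0.001]
contact_force: [0.9, 0.1, 0.1]
opening: 0.0852
```

step_arm([
  [[0, 0, 3, 0], [0, 0, 0, 0], [0, 0, 0, 0], [0, 0, 0, 0], [0, 0, 0, 0], [0, 0, 0, 0]],
])

```text
t: 39.05
tool_pos: [0.459, -0.3298, 0.2013]
tool_rot: [-3.136, -0.127, 0.005]
contact_force: [0.5, -0.3, 0.0]
opening: 0.0852
```

```bash
cat >> h.py <<'E'
def intray(ztop,rtop,cam="wrist"):
    # dark blob (cap) inside blue tray; fit circle of flange outline at z
    c=viewer.calibration(cam);a=viewer.get_image(cam);cv2.imwrite("pics/intray.png",a)
    h=cv2.cvtColor(a,cv2.COLOR_BGR2HSV);blue=cv2.inRange(h,(105,120,30),(130,255,255))
    n,l,s,ce=cv2.connectedComponentsWithStats(blue);i=1+np.argmax(s[1:,4])
    P=max(cv2.findContours((l==i).astype(np.uint8),0,1)[0],key=len)
    hull=np.zeros_like(blue);cv2.fillConvexPoly(hull,cv2.convexHull(P),255)
    dark=((a.max(2)<60)&(h[...,1]<110)&(hull>0)).astype(np.uint8)
    n,l,s,ce=cv2.connectedComponentsWithStats(dark)
    for i in np.argsort(-s[1:,4])[:3]+1:
        print("blob",s[i],ce[i].round(1),"at z",ztop,ray(cam,ce[i],ztop,c).round(4)[:2])
E
python3 - <<'E'
from h import *
state();intray(.02,0)
c=viewer.calibration("wrist")
for z in (.006,.034): print(proj("wrist",[.4599,-.3307,z],c))
a=cv2.imread("pics/intray.png");x,y=map(int,proj("wrist",[.4599,-.3307,.02],c))
cv2.imwrite("pics/c13.png",cv2.resize(a[y-50:y+50,x-60:x+60],None,fx=5,fy=5))
for d in nets.pinpoint("wrist","cap1")[:3]: print(d["confidence"],d["at"],ray("wrist",d["at"],.004,c))
E
```

```text
t 39.05 tcp [ 0.459  -0.3298  0.2013] jawyaw 0.0809 q6 -0.84 F [ 0.5 -0.3  0. ] open 0.0852
blob [311 199  36  37 954] [328.1 216.6] at z 0.02 [ 0.4598 -0.3262]
[327.61134354 217.61772987]
[327.60770656 224.77060991]
0.8 [330.2, 212.0] [ 0.46197868 -0.32540334  0.004     ]
```

Cap1 lies where it was released (blob centre (329,217) against (328,218) predicted). Next is cap2.

step_arm([
  [[0.8, 3.8, 0, 0], [0.8, 3.8, 0, 0], [0.8, 3.8, 0, 0], [0.8, 3.8, 0, 0], [0.8, 3.8, 0, 0], [0.9, 3.8, 0, 0], [0.9, 3.8, 0, 0], [0.8, 3.6, 0, 0], [0, 0, 0, 0], [0, 0, 0, 0]],
])

```text
t: 39.98
tool_pos: [0.5257, -0.027, 0.203]
tool_rot: [3.139, 0.133, -0.002]
contact_force: [0.6, -0.6, -0.8]
opening: 0.0854
```

step_arm([
  [[0, 0, 0, 0], [0, 0, 0, 0], [0, 0, 0, 0], [0, 0, 0, 0]],
])

```text
t: 40.32
tool_pos: [0.5257, -0.0298, 0.2037]
tool_rot: [3.139, 0.124, -0.0]
contact_force: [0.0, 0.3, 0.0]
opening: 0.0854
```

```bash
python3 - <<'E'
from h import *
state();look("w14",{"cap1":.101},4)
c=viewer.calibration("wrist")
for S in ((.5260,-.0279),(.5324,-.1017),(.5196,.0458)): print(S,proj("wrist",[*S,.105],c).round(1),proj("wrist",[*S,.13],c).round(1))
g=cv2.imread("pics/w14.png").max(2);m=(g<45).astype(np.uint8);m[330:]=0
n,l,s,ce=cv2.connectedComponentsWithStats(m)
for i in range(1,n):
    if s[i,4]>300: print(s[i],ce[i].round(1))
E
```

```text
t 40.32 tcp [ 0.5257 -0.0298  0.2037] jawyaw 0.0789 q6 -0.28 F [0.  0.3 0. ] open 0.0854
cap1 0.83 [324. 241.] [ 0.5242 -0.0264  0.101 ]
cap1 0.82 [328. 332.] [ 0.5331 -0.1007  0.101 ]
cap1 0.74 [200. 100.] [0.4376 0.061  0.101 ]
cap1 0.59 [327. 136.] [0.5205 0.0452 0.101 ]
(0.526, -0.0279) [326.7 245. ] [326.7 256.8]
(0.5324, -0.1017) [327.3 336.5] [327.3 355.9]
(0.5196, 0.0458) [325.9 135.8] [325.9 136.3]
[ 279   84   96   99 1846] [326.5 133.4]
[ 296  212   63   67 3245] [327.1 244.1]
[ 294  302   68   28 1424] [327.3 318. ]
```

step_arm([
  [[0, 0.1, -2.5, 0], [0, 0, -3, 0], [0, 0, -2.5, 0], [0, 0, -1.2, 0], [0, 0, -0.6, 0], [0, 0, 0, 0], [0, 0, 0, 0], [0, 0, 0, 0], [0, 0, 0, 0]],
])

```text
t: 41.17
tool_pos: [0.5272, -0.0279, 0.1078]
tool_rot: [3.138, 0.127, 0.005]
contact_force: [-0.3, 0.5, 0.5]
opening: 0.0855
```

step_arm([
  [[0, 0, 0, 0], [0, 0, 0, 0], [0, 0, 0, 0], [0, 0, 0, 0], [0, 0, 0, 0], [0, 0, 0, 0], [0, 0, 0, 0]],
], grip=1)

```text
t: 41.75
tool_pos: [0.5258, -0.0276, 0.106]
tool_rot: [3.139, 0.127, -0.0]
contact_force: [-0.6, -0.0, 2.0]
opening: 0.0336
```

step_arm([
  [[0, 0, 0.5, 0], [0, 0, 1.5, 0], [0, 0, 2.5, 0], [0, 0, 3, 0], [0, 0, 2.5, 0], [-0.7, -3.3, 0, 0], [-0.8, -3.8, 0, 0], [-0.8, -3.8, 0, 0], [-0.8, -3.8, 0, 0], [-0.8, -3.8, 0, 0]],
])

```text
t: 42.58
tool_pos: [0.4864, -0.2141, 0.2062]
tool_rot: [3.139, 0.128, 0.001]
contact_force: [1.3, -0.6, -0.4]
opening: 0.0336
```

step_arm([
  [[-0.8, -3.8, 0, 0], [-0.8, -3.8, 0, 0], [-0.7, -2.8, 0, 0], [-0.4, -1.4, 0, 0], [0, 0, 0, 0], [0, 0, 0, 0], [0, 0, 0, 0], [0, 0, 0, 0], [0, 0, 0, 0]],
])

```text
t: 43.33
tool_pos: [0.4604, -0.3293, 0.2059]
tool_rot: [-3.139, -0.13, -0.0]
contact_force: [0.5, -0.1, 1.2]
opening: 0.0336
```

```bash
python3 - <<'E'
from h import *
state();tray()
E
```

```text
t 43.33 tcp [ 0.4604 -0.3293  0.2059] jawyaw 0.0829 q6 -0.84 F [ 0.5 -0.1  1.2] open 0.0336
tray scene 0.74 [ 0.459  -0.3313]
  rect scene 14343 [0.2211 1.0395] [0.974 1.029] 27.7
tray side 0.72 [ 0.4513 -0.3322]
  rect side 8488 [ 0.3008 -1.093 ] [0.556 0.604] 10.5
tray wrist 0.95 [ 0.4588 -0.3285]
  rect wrist 33119 [ 0.459  -0.3283] [0.188 0.168] 1.4
```

step_arm([
  [[0, 0, -2.5, 0], [0, 0, -3.5, 0], [0, 0, -3.5, 0], [0, 0, -3, 0], [0, 0, -2, 0], [0, 0, -1, 0], [0, 0, -0.5, 0], [0, 0, 0, 0], [0, 0, 0, 0], [0, 0, 0, 0]],
])

```text
t: 44.47
tool_pos: [0.4611, -0.3317, 0.048]
tool_rot: [3.136, 0.127, 0.004]
contact_force: [0.3, -1.3, 0.6]
opening: 0.034
```

step_arm([
  [[0, 0, 0, 0], [0, 0, 0, 0], [0, 0, 0, 0], [0, 0, 0, 0]],
])

```text
t: 44.8
tool_pos: [0.4601, -0.3308, 0.0463]
tool_rot: [3.138, 0.127, 0.001]
contact_force: [0.8, 1.0, -1.0]
opening: 0.0337
```

step_arm([
  [[0, 0, -0.3, 0], [0, 0, -0.3, 0], [0, 0, -0.4, 0], [0, 0, -0.4, 0], [0, 0, -0.3, 0], [0, 0, 0, 0]],
])

```text
t: 45.3
tool_pos: [0.4593, -0.33, 0.0275]
tool_rot: [-3.138, -0.127, 0.002]
contact_force: [-0.3, 1.5, -0.3]
opening: 0.0336
```

step_arm([
  [[0, 0, -0.3, 0], [0, 0, -0.3, 0], [0, 0, -0.3, 0], [0, 0, -0.2, 0], [0, 0, -0.2, 0], [0, 0, 0, 0], [0, 0, 0, 0], [0, 0, 0, 0]],
])

```text
t: 45.97
tool_pos: [0.46, -0.3307, 0.0159]
tool_rot: [3.139, 0.127, 0.0]
contact_force: [-0.3, -0.3, -0.2]
opening: 0.0334
```

step_arm([
  [[0, 0, -0.2, 0], [0, 0, -0.15, 0], [0, 0, 0, 0], [0, 0, 0, 0], [0, 0, 0, 0]],
])

```text
t: 46.38
tool_pos: [0.4602, -0.331, 0.013]
tool_rot: [3.138, 0.127, 0.001]
contact_force: [-1.8, 0.0, 5.3]
opening: 0.0333
```

Contact came at exactly the nested height. I'll release and go to cap3.

step_arm([
  [[0, 0, 0, 0], [0, 0, 0, 0], [0, 0, 0, 0], [0, 0, 0, 0], [0, 0, 0, 0], [0, 0, 1.5, 0], [0, 0, 3, 0], [0, 0, 4, 0], [0, 0, 4, 0], [0, 0, 4, 0]],
], grip=0)

```text
t: 47.22
tool_pos: [0.4594, -0.3302, 0.1785]
tool_rot: [-3.138, -0.127, 0.001]
contact_force: [1.2, 0.2, -0.1]
opening: 0.0855
```

step_arm([
  [[0, 0, 2.5, 0], [0, 0, 0, 0], [0, 0, 0, 0], [0, 0, 0, 0], [0, 0, 0, 0], [0, 0, 0, 0]],
])

```text
t: 47.72
tool_pos: [0.459, -0.3298, 0.1997]
tool_rot: [-3.136, -0.127, 0.005]
contact_force: [-0.2, 0.8, -0.4]
opening: 0.0852
```

```bash
python3 - <<'E'
from h import *
state();intray(.02,0)
c=viewer.calibration("wrist")
for z in (.012,.0415): print(proj("wrist",[.4600,-.3308,z],c))
E
```

```text
t 47.72 tcp [ 0.459  -0.3298  0.1997] jawyaw 0.081 q6 -0.84 F [-0.2  0.8 -0.4] open 0.0852
blob [ 306  196   47   48 1642] [328.7 219.1] at z 0.02 [ 0.4606 -0.3282]
[327.67699318 219.4898002 ]
[327.68093002 227.40328843]
```

step_arm([
  [[0.9, 2.5, 0, 0], [1.3, 3.6, 0, 0], [1.3, 3.6, 0, 0], [1.3, 3.6, 0, 0], [1.3, 3.8, 0, 0], [0.8, 3.8, 0, 0], [0.35, 2, 0, 0], [0, 0, 0, 0], [0, 0, 0, 0], [0, 0, 0, 0]],
])

```text
t: 48.6
tool_pos: [0.532, -0.102, 0.2015]
tool_rot: [3.139, 0.127, -0.002]
contact_force: [-0.3, -0.1, 0.1]
opening: 0.0851
```

step_arm([
  [[0, 0, 0, 0], [0, 0, 0, 0], [0, 0, 0, 0]],
])

```text
t: 48.85
tool_pos: [0.5322, -0.1026, 0.2022]
tool_rot: [-3.139, -0.125, 0.0]
contact_force: [0.0, -0.4, -0.2]
opening: 0.0856
```

```bash
cat > onrow.py <<'E'
from h import *
state();look("wr",{"cap1":.101},4)
c=viewer.calibration("wrist")
for S in ((.5260,-.0279),(.5324,-.1017),(.5196,.0458)): print(S,proj("wrist",[*S,.105],c).round(1),proj("wrist",[*S,.13],c).round(1))
g=cv2.imread("pics/wr.png").max(2);m=(g<45).astype(np.uint8);m[330:]=0
n,l,s,ce=cv2.connectedComponentsWithStats(m)
for i in range(1,n):
    if s[i,4]>300: print(s[i],ce[i].round(1))
E
python3 onrow.py
```

```text
t 48.85 tcp [ 0.5322 -0.1026  0.2022] jawyaw 0.0793 q6 -0.41 F [ 0.  -0.4 -0.2] open 0.0856
cap1 0.86 [250. 401.] [ 0.4797 -0.2423  0.101 ]
cap1 0.86 [189.   4.] [0.4395 0.0404 0.101 ]
cap1 0.74 [328. 243.] [ 0.5335 -0.1002  0.101 ]
cap1 0.67 [326.   5.] [0.5205 0.0462 0.101 ]
(0.526, -0.0279) [325.8 137.2] [325.6 138. ]
(0.5324, -0.1017) [326.5 247. ] [326.4 259.1]
(0.5196, 0.0458) [324.9   3.8] [324.6 -12.7]
[ 275    0  100   63 2808] [326.2  32.8]
[ 289  208   76   83 4940] [326.5 248.5]
```

Cap2 sits nested (blob centre (329,220) against (328,219) predicted). Cap3 is in place under the gripper.

step_arm([
  [[0, 0.05, -2.5, 0], [0, 0, -3, 0], [0, 0, -2.5, 0], [0, 0, -1.2, 0], [0, 0, -0.45, 0], [0, 0, 0, 0], [0, 0, 0, 0], [0, 0, 0, 0], [0, 0, 0, 0]],
])

```text
t: 49.7
tool_pos: [0.5337, -0.1015, 0.1078]
tool_rot: [3.138, 0.127, 0.005]
contact_force: [0.1, -0.1, 0.6]
opening: 0.0852
```

step_arm([
  [[0, 0, 0, 0], [0, 0, 0, 0], [0, 0, 0, 0], [0, 0, 0, 0], [0, 0, 0, 0], [0, 0, 0, 0], [0, 0, 0, 0]],
], grip=1)

```text
t: 50.28
tool_pos: [0.5322, -0.1012, 0.106]
tool_rot: [3.139, 0.127, -0.001]
contact_force: [-3.5, -1.2, 3.1]
opening: 0.0432
```

step_arm([
  [[0, 0, 0.5, 0], [0, 0, 1.5, 0], [0, 0, 2.5, 0], [0, 0, 3, 0], [0, 0, 2.5, 0], [0, 0, 0, 0], [0, 0, 0, 0]],
])

```text
t: 50.87
tool_pos: [0.5338, -0.1014, 0.2081]
tool_rot: [3.138, 0.127, 0.008]
contact_force: [-0.6, -0.7, -1.0]
opening: 0.0433
```

step_arm([
  [[-0.8, -2.5, 0, 0], [-1.2, -3.8, 0, 0], [-1.2, -3.8, 0, 0], [-1.2, -3.8, 0, 0], [-1.2, -3.8, 0, 0], [-1.0, -3.2, 0, 0], [-0.64, -2.05, 0, 0], [0, 0, 0, 0], [0, 0, 0, 0], [0, 0, 0, 0]],
])

```text
t: 51.7
tool_pos: [0.4597, -0.3296, 0.2043]
tool_rot: [-3.137, -0.127, 0.002]
contact_force: [0.6, 0.3, -0.6]
opening: 0.0432
```

```bash
python3 - <<'E'
from h import *
state();tray()
E
```

```text
t 51.7 tcp [ 0.4597 -0.3296  0.2043] jawyaw 0.0811 q6 -0.84 F [ 0.6  0.3 -0.6] open 0.0432
tray scene 0.93 [ 0.4586 -0.3311]
  rect scene 14282 [0.2204 1.0407] [0.974 1.026] 27.7
tray side 0.64 [ 0.4488 -0.3361]
  rect side 8441 [ 0.2995 -1.0921] [0.555 0.601] 10.8
  rect wrist 31069 [ 0.459  -0.3283] [0.188 0.168] 1.4
```

step_arm([
  [[0, 0, -2.5, 0], [0, 0, -3.5, 0], [0, 0, -3.5, 0], [0, 0, -3, 0], [0, 0, -1.7, 0], [0, 0, -0.7, 0], [0, 0, -0.3, 0], [0, 0, 0, 0], [0, 0, 0, 0], [0, 0, 0, 0]],
])

```text
t: 52.83
tool_pos: [0.4612, -0.3316, 0.056]
tool_rot: [3.136, 0.127, 0.004]
contact_force: [0.5, -0.1, -0.6]
opening: 0.0434
```

step_arm([
  [[0, 0, 0, 0], [0, 0, 0, 0], [0, 0, 0, 0], [0, 0, 0, 0], [0, 0, 0, 0]],
])

```text
t: 53.25
tool_pos: [0.46, -0.3306, 0.0539]
tool_rot: [3.139, 0.127, 0.0]
contact_force: [-0.8, -0.3, -0.2]
opening: 0.0428
```

Down to the nested height (TCP 0.017).

step_arm([
  [[0, 0, -0.3, 0], [0, 0, -0.4, 0], [0, 0, -0.4, 0], [0, 0, -0.4, 0], [0, 0, -0.4, 0], [0, 0, 0, 0]],
])

```text
t: 53.75
tool_pos: [0.4592, -0.3299, 0.0333]
tool_rot: [-3.137, -0.127, 0.003]
contact_force: [0.5, -0.1, -0.2]
opening: 0.0431
```

step_arm([
  [[0, 0, -0.3, 0], [0, 0, -0.3, 0], [0, 0, -0.3, 0], [0, 0, -0.3, 0], [0, 0, -0.2, 0], [0, 0, 0, 0], [0, 0, 0, 0], [0, 0, 0, 0]],
])

```text
t: 54.42
tool_pos: [0.4601, -0.3307, 0.0209]
tool_rot: [3.139, 0.127, 0.0]
contact_force: [0.4, -0.1, 0.1]
opening: 0.043
```

step_arm([
  [[0, 0, -0.2, 0], [0, 0, -0.2, 0], [0, 0, 0, 0], [0, 0, 0, 0], [0, 0, 0, 0]],
])

```text
t: 54.83
tool_pos: [0.4603, -0.3309, 0.0171]
tool_rot: [3.138, 0.127, 0.001]
contact_force: [-0.1, 0.3, 1.5]
opening: 0.0432
```

step_arm([
  [[0, 0, 0, 0], [0, 0, 0, 0], [0, 0, 0, 0], [0, 0, 0, 0], [0, 0, 0, 0], [0, 0, 1.5, 0], [0, 0, 3, 0], [0, 0, 4, 0], [0, 0, 4, 0], [0, 0, 4, 0]],
], grip=0)

```text
t: 55.67
tool_pos: [0.4595, -0.3302, 0.1831]
tool_rot: [-3.138, -0.127, 0.001]
contact_force: [1.3, -0.5, 1.2]
opening: 0.0855
```

step_arm([
  [[0, 0, 2.5, 0], [0, 0, 0, 0], [0, 0, 0, 0], [0, 0, 0, 0], [0, 0, 0, 0], [0, 0, 0, 0]],
])

```text
t: 56.17
tool_pos: [0.4591, -0.3298, 0.2043]
tool_rot: [-3.136, -0.127, 0.005]
contact_force: [-0.9, 0.6, -1.1]
opening: 0.0853
```

```bash
python3 - <<'E'
from h import *
state();intray(.02,0)
c=viewer.calibration("wrist")
for z in (.016,.049): print(proj("wrist",[.4602,-.3310,z],c))
E
```

```text
t 56.17 tcp [ 0.4591 -0.3298  0.2043] jawyaw 0.0809 q6 -0.84 F [-0.9  0.6 -1.1] open 0.0853
blob [ 302  191   55   59 2427] [328.8 219.8] at z 0.02 [ 0.4609 -0.33  ]
[327.75910596 219.56872437]
[327.77189271 228.50932999]
```

step_arm([
  [[0.4, 2.7, 0, 0], [0.6, 3.8, 0, 0], [0.6, 3.8, 0, 0], [0.6, 3.8, 0, 0], [0.6, 3.8, 0, 0], [0.6, 3.8, 0, 0], [0.6, 3.8, 0, 0], [0.6, 3.8, 0, 0], [0.6, 3.8, 0, 0], [0.4, 2.8, 0, 0]],
])

```text
t: 57.05
tool_pos: [0.5155, 0.0312, 0.2058]
tool_rot: [-3.138, -0.13, 0.002]
contact_force: [-0.1, -1.1, 0.0]
opening: 0.0856
```

step_arm([
  [[0.35, 1.7, 0, 0], [0, 0, 0, 0], [0, 0, 0, 0], [0, 0, 0, 0], [0, 0, 0, 0], [0, 0, 0, 0]],
])

```text
t: 57.55
tool_pos: [0.5194, 0.0443, 0.2066]
tool_rot: [3.139, 0.124, -0.001]
contact_force: [-0.6, 0.1, -1.0]
opening: 0.0853
```

```bash
python3 onrow.py
```

```text
t 57.55 tcp [0.5194 0.0443 0.2066] jawyaw 0.0792 q6 -0.14 F [-0.6  0.1 -1. ] open 0.0853
cap1 0.9 [328. 243.] [0.5205 0.045  0.101 ]
cap1 0.66 [207. 180.] [0.4339 0.0837 0.101 ]
(0.526, -0.0279) [327.2 334.6] [327.2 353.7]
(0.5324, -0.1017) [327.7 411.7] [327.8 435.8]
(0.5196, 0.0458) [326.6 244.1] [326.6 255.7]
[ 284  199   87   96 6662] [327.1 246.6]
```

step_arm([
  [[0, 0.1, -2.5, 0], [0, 0, -3, 0], [0, 0, -2.5, 0], [0, 0, -1.5, 0], [0, 0, -0.55, 0], [0, 0, 0, 0], [0, 0, 0, 0], [0, 0, 0, 0], [0, 0, 0, 0]],
])

```text
t: 58.4
tool_pos: [0.5207, 0.0462, 0.1082]
tool_rot: [3.139, 0.127, 0.005]
contact_force: [-0.1, -0.1, -0.3]
opening: 0.0853
```

step_arm([
  [[0, 0, 0, 0], [0, 0, 0, 0], [0, 0, 0, 0], [0, 0, 0, 0], [0, 0, 0, 0], [0, 0, 0, 0], [0, 0, 0, 0]],
], grip=1)

```text
t: 58.98
tool_pos: [0.5195, 0.0464, 0.1067]
tool_rot: [3.139, 0.127, -0.0]
contact_force: [-3.6, -0.4, 5.4]
opening: 0.0524
```

step_arm([
  [[0, 0, 0.5, 0], [0, 0, 1.5, 0], [0, 0, 2.5, 0], [0, 0, 3, 0], [0, 0, 2.5, 0], [0, 0, 0, 0], [0, 0, 0, 0]],
])

```text
t: 59.57
tool_pos: [0.5208, 0.0464, 0.2083]
tool_rot: [3.139, 0.127, 0.007]
contact_force: [0.8, 0.4, -0.5]
opening: 0.0525
```

step_arm([
  [[-0.4, -2.7, 0, 0], [-0.6, -3.8, 0, 0], [-0.6, -3.8, 0, 0], [-0.6, -3.8, 0, 0], [-0.6, -3.8, 0, 0], [-0.6, -3.8, 0, 0], [-0.6, -3.8, 0, 0], [-0.6, -3.8, 0, 0], [-0.6, -3.8, 0, 0], [-0.5, -2.9, 0, 0]],
])

```text
t: 60.4
tool_pos: [0.4609, -0.3157, 0.2039]
tool_rot: [-3.138, -0.125, 0.003]
contact_force: [0.2, 0.4, 0.2]
opening: 0.0522
```

step_arm([
  [[-0.24, -1.7, 0, 0], [0, 0, 0, 0], [0, 0, 0, 0], [0, 0, 0, 0], [0, 0, 0, 0], [0, 0, 0, 0]],
])

```text
t: 60.9
tool_pos: [0.4603, -0.3294, 0.2059]
tool_rot: [-3.138, -0.13, 0.0]
contact_force: [-0.1, 0.3, 0.4]
opening: 0.0523
```

```bash
python3 - <<'E'
from h import *
state();tray()
E
```

```text
t 60.9 tcp [ 0.4603 -0.3294  0.2059] jawyaw 0.0826 q6 -0.84 F [-0.1  0.3  0.4] open 0.0523
tray scene 0.87 [ 0.4586 -0.3294]
  rect scene 14279 [0.2211 1.0395] [0.974 1.029] 27.7
tray side 0.68 [ 0.4627 -0.3341]
  rect side 8494 [ 0.3005 -1.0939] [0.557 0.604] 10.7
  rect wrist 28475 [ 0.459  -0.3283] [0.188 0.168] 1.4
```

step_arm([
  [[0, 0, -2.5, 0], [0, 0, -3.5, 0], [0, 0, -3.5, 0], [0, 0, -2.6, 0], [0, 0, -1.3, 0], [0, 0, -0.7, 0], [0, 0, -0.3, 0], [0, 0, 0, 0], [0, 0, 0, 0], [0, 0, 0, 0]],
])

```text
t: 62.03
tool_pos: [0.4613, -0.3317, 0.0645]
tool_rot: [3.136, 0.127, 0.004]
contact_force: [0.6, 0.6, 0.1]
opening: 0.0525
```

step_arm([
  [[0, 0, 0, 0], [0, 0, 0, 0], [0, 0, 0, 0], [0, 0, 0, 0], [0, 0, 0, 0], [0, 0, 0, 0]],
])

```text
t: 62.53
tool_pos: [0.4601, -0.3306, 0.0623]
tool_rot: [-3.139, -0.127, 0.0]
contact_force: [-0.1, -0.1, -1.6]
opening: 0.0524
```

step_arm([
  [[0, 0, -0.4, 0], [0, 0, -0.4, 0], [0, 0, -0.4, 0], [0, 0, -0.4, 0], [0, 0, -0.4, 0], [0, 0, -0.2, 0], [0, 0, 0, 0]],
])

```text
t: 63.12
tool_pos: [0.4596, -0.3302, 0.0393]
tool_rot: [-3.138, -0.127, 0.002]
contact_force: [-0.5, 0.6, 0.0]
opening: 0.0524
```

step_arm([
  [[0, 0, -0.3, 0], [0, 0, -0.3, 0], [0, 0, -0.3, 0], [0, 0, -0.3, 0], [0, 0, -0.2, 0], [0, 0, -0.1, 0], [0, 0, 0, 0], [0, 0, 0, 0], [0, 0, 0, 0]],
])

```text
t: 63.87
tool_pos: [0.4602, -0.3307, 0.0255]
tool_rot: [3.139, 0.127, 0.0]
contact_force: [-0.4, 0.2, -0.2]
opening: 0.052
```

step_arm([
  [[0, 0, -0.2, 0], [0, 0, -0.15, 0], [0, 0, 0, 0], [0, 0, 0, 0], [0, 0, 0, 0]],
])

```text
t: 64.28
tool_pos: [0.4603, -0.3308, 0.022]
tool_rot: [3.139, 0.127, 0.001]
contact_force: [0.7, 0.3, 1.8]
opening: 0.0523
```

Contact again at the nested height. I'll release, rise and move clear, then do the final check.

step_arm([
  [[0, 0, 0, 0], [0, 0, 0, 0], [0, 0, 0, 0], [0, 0, 0, 0], [0, 0, 0, 0], [0, 0, 1.5, 0], [0, 0, 3, 0], [0, 0, 4, 0], [0, 0, 4, 0], [0, 0, 4, 0]],
], grip=0)

```text
t: 65.12
tool_pos: [0.4596, -0.3302, 0.1881]
tool_rot: [-3.138, -0.127, 0.001]
contact_force: [0.3, -0.7, 0.6]
opening: 0.0855
```

step_arm([
  [[0, 0, 3, 0], [0, 0, 3, 0], [0, 0, 0, 0], [0, 0, 0, 0], [0, 0, 0, 0], [0, 0, 0, 0]],
])

```text
t: 65.62
tool_pos: [0.4593, -0.3299, 0.2445]
tool_rot: [-3.136, -0.127, 0.004]
contact_force: [-1.0, -0.2, 0.1]
opening: 0.0854
```

```bash
python3 - <<'E'
from h import *
state();intray(.02,0)
c=viewer.calibration("wrist")
print(proj("wrist",[.4602,-.3311,.02],c))
look("sf",{"puller":0,"puller_grip":.092,"tray":0,"jar":0,"fuse_box":0,"paint_tin":0},1,"scene")
look("df",{"puller":0,"puller_grip":.092,"tray":0},1,"side")
w=cv2.imread("pics/intray.png");s=cv2.imread("pics/sf.png");d=cv2.imread("pics/df.png")
f=lambda i:cv2.resize(i,(400,300),interpolation=cv2.INTER_AREA)
cv2.imwrite("pics/fin.png",np.vstack([np.hstack([f(w),f(s)]),np.hstack([f(d),f(s[250:385,70:250])])]))
E
```

```text
t 65.62 tcp [ 0.4593 -0.3299  0.2445] jawyaw 0.081 q6 -0.84 F [-1.  -0.2  0.1] open 0.0854
blob [ 300  181   59   63 2767] [328.6 211.7] at z 0.02 [ 0.4612 -0.3311]
[327.70774488 211.73265255]
puller_grip 0.8 [378. 152.] [0.4427 0.3317 0.092 ]
tray 0.73 [158. 324.] [ 0.4663 -0.3327  0.    ]
jar 0.64 [414. 266.] [0.7111 0.1741 0.    ]
fuse_box 0.57 [284. 367.] [ 0.7243 -0.2111  0.    ]
paint_tin 0.62 [450. 235.] [0.7016 0.3117 0.    ]
puller 0.66 [282. 409.] [0.4394 0.3289 0.    ]
puller_grip 0.94 [274. 382.] [0.4482 0.3323 0.092 ]
tray 0.78 [404. 203.] [ 0.4627 -0.3385  0.    ]
```

View pics/fin.png

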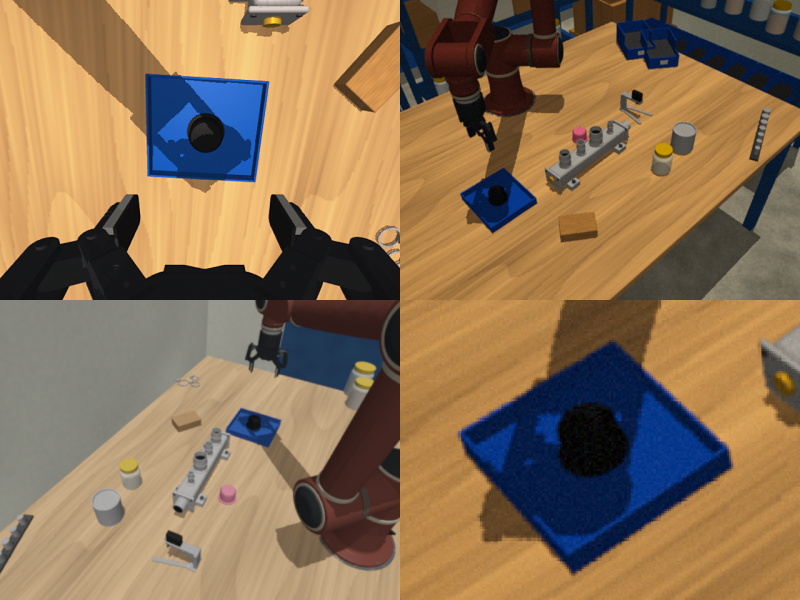

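The final view shows the spigots bare, one nested set at the middle of the tray, the puller upright and the bystanders where they were. I'll hand the job in.

```bash
python3 -c "
from h import *
ctrl.finish_job()"
```

```text
the job is handed in; nothing more can be done
```

The job is done and handed in at about 66 s on the robot's clock. All four caps were pulled with the forked puller: 1, 4, 2, then 3. Each took about 10–12 N and then the force dropped, so each one popped free. I stood the puller back on the bench before nesting, since the arm has only one gripper, then nested the caps 1, 2, 3, 4 in the blue tray.

- **Nesting:** each cap touched down within about 0.5 mm of its expected nested height. The last pictures show one centred set in the tray and bare spigots.
- **Puller:** it stands upright at about (0.445, 0.33), some 2 cm from where it started.
- **Jar, box, tin and pink look-alike:** all stayed in place. The small shifts the cameras report for the jar, box and tin (up to about 1 cm) are within detection scatter.
- **Disagreements:** one gripper call was refused because its turn value was out of range; I re-sent it corrected and nothing had moved. The side camera placed the tray up to about 1 cm away from the other views. I used the scene and wrist cameras for the tray, and they agreed.

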